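# Clamp the spout tube into its saddle bracket on the basin ledge

### The arm

A 6-joint arm with a two-finger parallel gripper is mounted at the origin on the work surface. World frame = base frame: x ahead of the robot, y to its left, z up, the work surface at z = 0. Lengths are in m, angles in rad, forces in N, time in s.
With the tool pointing down it reaches from about 0.375 to 0.9 m from the base axis. Payload 3.1 kg.
Tool frame: the origin (TCP) lies on the centre line of the jaws, within the pads' length; the fingertips stand 25 mm ahead of it and the grasp point (between the pads) lies 6 mm ahead of it; x points along the fingers, y is the direction in which the jaws open and shut, and the axes are right-handed (so a half turn about x gives the same grasp; the last joint's range is limited). The gripper opens to 87 mm and grips with 3 to 60 N. Pads are 19 mm wide; open, the fingers measure 117 mm over their backs; the gripper's body (75 mm by 190 mm) begins 51 mm behind the grasp point.
Start: joints at [-0.178, 0.527, 1.433, -0, 1.181, -0.178], TCP at [0.625, 0, 0.248] pointing down, gripper open.
Joint ranges: [-3.08, 3.08], [-0.75, 2.2], [0.22, 2.44], [-1.43, 4.57], [0, 2.65], [-2.85, 2.85]. Speed limits (rad/s): [2.79, 2.79, 3.14, 3.14, 3.14, 3.14].

### API

Orientations are given as a unit quaternion [x, y, z, w].
In Python, from rig import robot gives the robot as it stands. The module is installed in compiled form; this text tells all that it offers.
- The arm moves only by the tool move_arm, never from a script. Its argument "commands" is a list of rows, each a list of 5 numbers: the gripper's target within -1 to 1 (shut at 1, half-way at 0, fully open at -1), then the shift along the tool's x, y, z in mm, then the turn about the tool's x in degrees. A call has 1 to 8 rows; each row is the pose to reach, as a shift and turn from the pose commanded when the call began, along the tool's axes at that moment; what a row does not reach only later rows make up. A row lasts 1/12 s, in which the tool goes at most 41.7 mm and 7.16 degrees, less where a joint would pass 70% of its speed; a pose out of reach is approached as far as the arm can. A call with a gripper value outside its range is refused whole. The fingers move at their own pace and stop on an object; "newtons" is the grip in N (left out, the last holds). Time passes only in rows, so rows that repeat a pose let the fingers close. It gives the time, the measured TCP pose, the force and the opening at its end, in the units of the state.
- robot.get_obs(): the state, without advancing time (a new reading comes with each control period).
- robot.camera(name): name is "scene" or "side" or "wrist"; returns a dict with "image" (384x512x3 uint8, red, green, blue), "fx", "fy", "cx", "cy" (pixels), "distortion" ([k1, k2, p1, p2, k3] as OpenCV has them; the pictures are not rectified), "xyz" and "rotation" of the camera in the world; the wrist camera has in their place "tool_from_camera" (4x4, takes a point from camera to tool coordinates, whose origin is the TCP and whose axes are the tool frame's). Camera axes: x right, y down, z forward; pixel columns grow to the right and rows downward; lengths in m; the calibration is good to about 2 mm. A picture is of the moment at which its call begins: read the wrist's pose just before it. There is no depth.
- robot.hand_in(): hands the job in, once; it reports no verdict.
Trained networks look in a picture, given as the dict that the camera call returned (one of the last four; its "shot" number tells which), for a name from the list of things; names that differ only in an ending like _2 or _b are one class to them, and where a whole thing is asked for, a point or a joint stands for the part that bears it (a point fixed in the world has none). Each returns a list of dicts, best first, with "p" (0 to 1); they miss things now and then, are a little off and sometimes report something else, mostly with a low value. They report only what shows in the picture. A call takes as long as a camera call. They do not tell look-alikes from the thing itself.
- robot.regions_of(picture, name): "pixels" (384x512 bool, what is visible of it) and "bbox" ([left, top, right, bottom] in pixels, round what is visible of it).
The state is a dict: "time": time; "q": joint angles; "joint_velocities": joint speeds; "joint_torque": joint torques, N m; "position": TCP position; "tool_rot": TCP orientation; "ft_force": force on the tool from outside, world axes, zero at the start; "moment": the same for the moment, N m; "grip_width": finger opening in m.
Only numpy, scipy, OpenCV 4.12 (cv2) and the standard library are available. Lean on these libraries where they do the work, as an engineer would, in place of code of your own. Each camera call takes 0.05 s, during which the arm holds its last target.

### The job

Lay the loose steel spout tube in the saddle bracket that is screwed to the ledge, down in both V-rests and with its long socket end out beyond the narrow open rest and its thin flange beyond the clamp. Then swing the clamp's hinged half fully down over the tube, and last swing the bolt up fully home into the slot of the half's ear. Open the hinged half first if it is in the way, and leave the cup, jug, soap dish and nail brush standing where they are.

Things in the scene. Friction and masses are not known exactly. Their poses are not given: they have to be found in the camera images.
- tube_mid (a point): Loose spout tube of plain steel, 200 mm long, about 220 g, lying level on the ledge, axis 21 mm above it. This point: on the tube's axis, half-way along; the axis is y. Round, 34 mm across, from y = -70 to +90 mm. The -y end is a long square socket, the +y end a thin square flange (42 x 42 mm, 10 mm thick, y = +90 to +100). The balance point is within 20 mm of this point, on the socket side.
- tube_socket (a point): Centre of the tube's long square socket (42 x 42 mm, 30 mm long), on the tube's axis, 85 mm to -y from tube_mid.
- saddle_mid (a point): Where the middle of the tube's axis belongs once laid in the bracket, the tube's y along the bracket's y; 45 mm above the ledge. The axes are the bracket's, z up. The tube can slide about 12 mm along y either way before its socket or flange meets a rest.
- bracket: Fixed aluminium saddle bracket, origin on the ledge 45 mm below saddle_mid. Two V-rests (45 degree sides, open upward, about 50 mm across the top, rim 43 mm above the ledge): a narrow open one at y = -56 to -44 mm, and the clamp's wide lower half at y = +46 to +78. Between them 90 mm of free space over the base plate (8 mm thick, 60 mm wide), to grip the tube at its middle.
- flap_hinge (a point): Hinge axis of the clamp's hinged half, along the bracket's y, on the -x side of the clamp: at (-34, +62, +3) mm from saddle_mid in the bracket's axes.
- flap_ear (a point): Middle of the flat ear of the hinged half (arched aluminium strap, 120 g), 84 mm from the hinge, 12 mm short of the ear's end. Ear 8 mm thick, 32 mm wide along y, with a 14 mm slot open at its end. Closed, this point is at (+50, +62, +5) mm from saddle_mid. It can be pinched from above across the 32 mm (fingers closing along bracket y) and turns between the fingers as it swings.
- flap (a joint): Angle of the hinged half, rad: 0 fully down over the tube, growing as it swings up and away to -x; stop at 2.0; about 1.57 is upright. Above 1.6 the way down into the V is free. A stiff hinge: it stays where it is left and takes about 1 to 2 N at the ear.
- bolt_pivot (a point): Pivot axis of the swing bolt, along the bracket's y, on the +x side of the clamp: at (+46, +62, -25) mm from saddle_mid in the bracket's axes.
- bolt_head (a point): Centre of the square nut head (24 mm along y, 22 mm across, 28 mm long) of the dark steel swing bolt (shank 9 mm thick), 60 mm from the pivot. Home, it lies at (+41, +62, +35) mm from saddle_mid, its underside 10 mm above the ear. It can be pinched from above across the 24 mm (fingers closing along bracket y) and turns between the fingers as it swings.
- bolt (a joint): Angle of the swing bolt, rad: 0 home in the slot (leaning 0.08 rad inward from upright), growing as it swings down and outward to +x; 1.6 is the stop, about level. Stiff: it stays where it is left and takes about 1 to 2 N at the head. If it is up before the half is shut, it blocks the ear. A hard pinch drags on the turning head: grip lightly and push it on to its stop.
- cup: Open steel cup, 85 mm tall, 72 mm across, standing upright beyond the clamp end of the bracket. Origin: centre of its underside.
- jug: Yellow plastic jug, 165 mm tall, 100 mm across, handle 35 mm out to its +x side. Origin: centre of its underside.
- dish: White ceramic soap dish with soap, 80 x 115 mm, 26 mm high. Origin: centre of its underside.
- brush: Brown nail brush, 105 mm long (along y), 38 mm wide, 43 mm high, near the bracket on its bolt side. Origin: centre of its underside.
There are look-alikes about, which are no part of the job. Of the things shaped like the part that bears tube_mid, the bare steel one is meant.

How it is judged:
On the way, in this order (a step that is already met when the one before it is completed fails the run):
1. the tube lies in both V-rests, socket end beyond the open rest, with the hinged half still up (x of tube_mid in the frame of saddle_mid between -0.006 and 0.006 m and z of tube_mid in the frame of saddle_mid between -0.005 and 0.006 m and y of tube_mid in the frame of saddle_mid between -0.014 and 0.014 m and angle between the y axis of tube_mid and the y axis of saddle_mid, either way round below 0.08 rad and y of tube_socket in the frame of saddle_mid below 0 m and value of joint flap above 0.9 rad), for 0.2 s.
2. the hinged half is fully down over the laid tube while the bolt is still out of the slot (x of tube_mid in the frame of saddle_mid between -0.006 and 0.006 m and z of tube_mid in the frame of saddle_mid between -0.005 and 0.006 m and y of tube_mid in the frame of saddle_mid between -0.014 and 0.014 m and angle between the y axis of tube_mid and the y axis of saddle_mid, either way round below 0.08 rad and y of tube_socket in the frame of saddle_mid below 0 m and value of joint flap below 0.06 rad and value of joint bolt above 0.5 rad), for 0.2 s.
At the end, for the whole second after the job is handed in: The tube rests in both V-rests (axis within 6 mm of its place across and 5 to 6 mm in height, 14 mm along, within 0.08 rad of the bracket's y) with its socket end on the open-rest side; the hinged half is down (below 0.08 rad), the bolt is home in the slot (below 0.12 rad), and the tube is at rest (x of tube_mid in the frame of saddle_mid between -0.006 and 0.006 m and z of tube_mid in the frame of saddle_mid between -0.005 and 0.006 m and y of tube_mid in the frame of saddle_mid between -0.014 and 0.014 m and angle between the y axis of tube_mid and the y axis of saddle_mid, either way round below 0.08 rad and y of tube_socket in the frame of saddle_mid below 0 m and value of joint flap below 0.08 rad and value of joint bolt below 0.12 rad and linear speed of tube below 0.02 m/s); the robot touches nothing.
It fails at once if the steel cup is shifted more than 30 mm or tipped over (distance of cup from where it was at the start of the episode above 0.03 m or angle between cup's own z axis and vertical above 0.35 rad).
It fails at once if the jug is shifted more than 30 mm or tipped over (distance of jug from where it was at the start of the episode above 0.03 m or angle between jug's own z axis and vertical above 0.35 rad).
It fails at once if the soap dish is shifted more than 30 mm or tipped over (distance of dish from where it was at the start of the episode above 0.03 m or angle between dish's own z axis and vertical above 0.35 rad).
It fails at once if the nail brush is shifted more than 30 mm or tipped over (distance of brush from where it was at the start of the episode above 0.03 m or angle between brush's own z axis and vertical above 0.35 rad).
It also fails if it takes over 70 s, if anything falls off the work surface, if the arm or the gripper's body presses on something with over 40 N, if the wrist force passes 120 N, or if a joint passes its speed limit or range.

## Working session

There is one attempt and no reset: what is moved stays moved. The work goes in short steps, Python scripts to look and compute and a tool call to move; the robot and the scene stay as the last step left them, time stands still between calls to the robot, and variables do not carry over. Pictures are saved under pics/ and viewed, and the job is handed in when it is done.

Besides the shell and the picture viewer there is one more tool, called after "Request:" as a command line: name --pt "numbers of a row" for each row, then --argument value for the rest. move_arm: Moves the arm, as the interface text tells. Its arguments: {"type":"object","properties":{"commands":{"type":"array","items":{"type":"array","items":{"type":"number"}}},"newtons":{"type":"number"}},"required":["commands"]}

```bash
mkdir -p pics; ls
cat > h.py <<'E'
import numpy as np, cv2, pickle
from rig import robot
from scipy.spatial.transform import Rotation as R
def campose(c):
    if 'xyz' in c:
        Rw=np.array(c['rotation']); Rw = Rw if Rw.shape==(3,3) else R.from_quat(Rw).as_matrix()
        return Rw,np.array(c['xyz'])
    o=c['obs'];T=np.array(c['tool_from_camera']);Rt=R.from_quat(o['tool_rot']).as_matrix()
    return Rt@T[:3,:3], Rt@T[:3,3]+np.array(o['position'])
def shot(n):
    o=robot.get_obs();c=robot.camera(n);c['obs']=o;return c
def K(c): return np.array([[c['fx'],0,c['cx']],[0,c['fy'],c['cy']],[0,0,1.]])
def ray(c,uv):
    p=cv2.undistortPoints(np.array([[uv]],float),K(c),np.array(c['distortion'],float))[0,0]
    Rw,t=campose(c);d=Rw@np.array([p[0],p[1],1]);return t,d/np.linalg.norm(d)
def onz(c,uv,z):
    t,d=ray(c,uv);return t+d*(z-t[2])/d[2]
def proj(c,P):
    Rw,t=campose(c);P=np.atleast_2d(P);pc=(P-t)@Rw
    return cv2.projectPoints(pc.reshape(-1,1,3),np.zeros(3),np.zeros(3),K(c),np.array(c['distortion'],float))[0].reshape(-1,2)
def save(c,name,crop=None,s=1):
    im=c['image'][:,:,::-1]
    if crop: l,t,r,b=crop; im=im[t:b,l:r]
    im=cv2.resize(im,None,fx=s,fy=s,interpolation=cv2.INTER_CUBIC); cv2.imwrite('pics/'+name,im)
E
python3 - <<'E'
from h import *
for n in ['scene','side','wrist']:
    c=shot(n); save(c,n+'0.png',s=1.5)
    pickle.dump(c,open(n+'0.pkl','wb'))
    Rw,t=campose(c); print(n,t.round(3),Rw[:,2].round(3),c['fx'])
    for nm in ['tube_mid','bracket','flap','bolt','cup','jug','dish','brush','tube_socket','saddle_mid']:
        try:
            r=robot.regions_of(c,nm); print(nm,[(round(x['p'],2),x['bbox']) for x in r][:5])
        except Exception as e: print(nm,e)
print(robot.get_obs())
E
```

```text
pics
scene [ 1.173 -0.017  0.916] [-0.559 -0.038 -0.828] 444.27166743276973
tube_mid [(0.82, [344.1, 129.6, 399.0, 201.1]), (0.8, [222.7, 228.1, 303.4, 303.7])]
bracket [(0.58, [194.1, 123.7, 258.3, 206.9])]
flap [(0.72, [232.7, 122.9, 246.1, 154.4]), (0.57, [196.8, 125.9, 255.5, 206.5])]
bolt [(0.6, [244.8, 182.4, 251.6, 205.8])]
cup [(0.61, [277.2, 142.2, 298.5, 181.6])]
jug [(0.9, [338.2, 216.2, 400.5, 290.1])]
dish [(0.68, [94.7, 203.0, 150.8, 239.1])]
brush [(0.79, [172.3, 201.1, 220.9, 230.6]), (0.69, [233.4, 124.5, 246.5, 152.6])]
tube_socket [(0.71, [343.8, 127.5, 398.8, 201.9]), (0.57, [226.4, 233.6, 302.2, 302.8])]
saddle_mid [(0.91, [194.2, 121.2, 254.6, 209.4]), (0.59, [347.1, 130.2, 398.6, 198.1])]
side [ 0.037 -0.575  0.834] [ 0.511  0.494 -0.703] 466.7012339068214
tube_mid [(0.68, [224.1, 197.3, 298.9, 276.7]), (0.63, [117.0, 147.9, 169.2, 211.0])]
bracket [(0.58, [221.5, 200.3, 298.1, 278.4])]
flap [(0.64, [220.8, 207.6, 244.2, 246.2])]
bolt [(0.58, [261.3, 197.4, 276.6, 221.1])]
cup [(0.82, [192.1, 193.0, 221.2, 231.6])]
jug [(0.73, [219.4, 86.6, 268.2, 151.2])]
dish
[... 968 characters left out ...]
me': 1.65, 'q': array([-1.78547113e-01,  5.27505754e-01,  1.43270720e+00, -1.00123064e-05,
        1.18140285e+00, -1.78493550e-01]), 'joint_velocities': array([-9.26283778e-04, -1.64808749e-05, -7.27862726e-05,  3.07748046e-04,
       -1.27639783e-04,  2.41179946e-04]), 'joint_torque': array([-3.56559326e-05, -4.40004587e+01, -1.76979876e+01,  6.34735404e-02,
        5.03967097e-02, -1.91241344e-05]), 'position': array([6.24972304e-01, 2.37664163e-06, 2.47542563e-01]), 'tool_rot': array([-0.50000508, -0.49999241,  0.5000198 , -0.4999827 ]), 'ft_force': array([-0.83926341,  0.00730046,  0.19307727]), 'moment': array([ 0.03339713, -0.00994983, -0.02162907]), 'grip_width': 0.08723652764038142}
```

View pics/scene0.png

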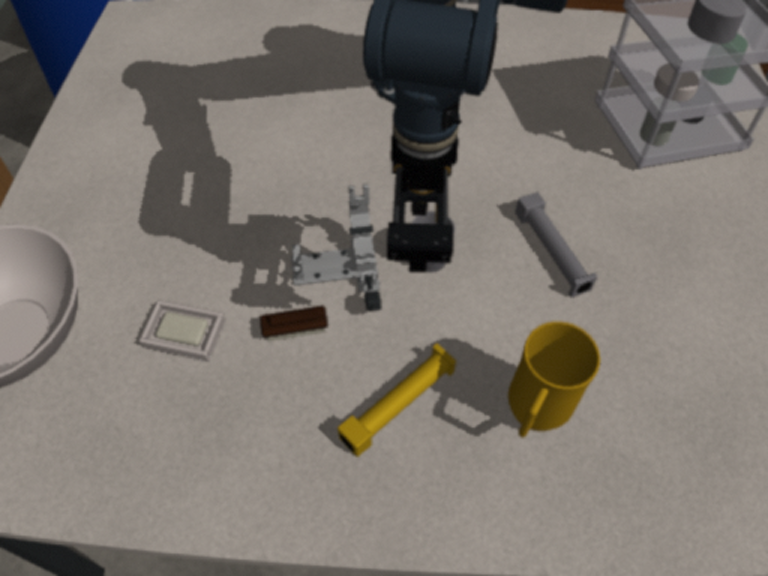

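View pics/side0.png

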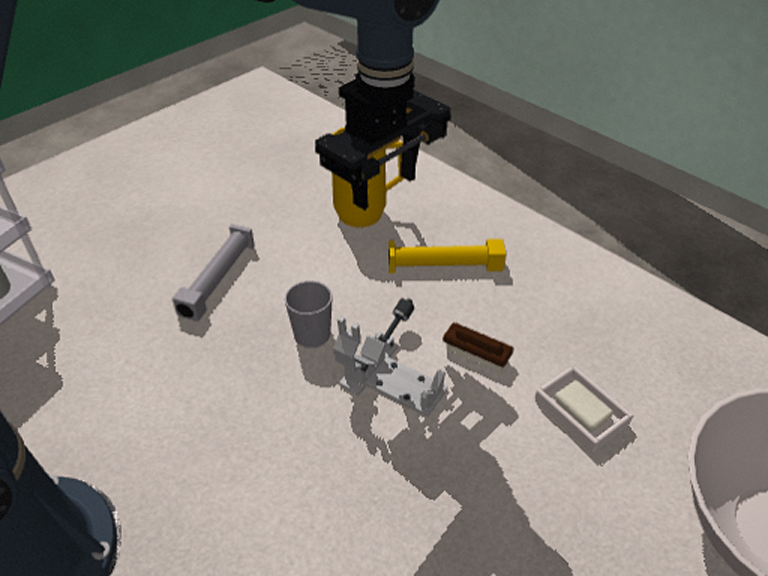

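View pics/wrist0.png

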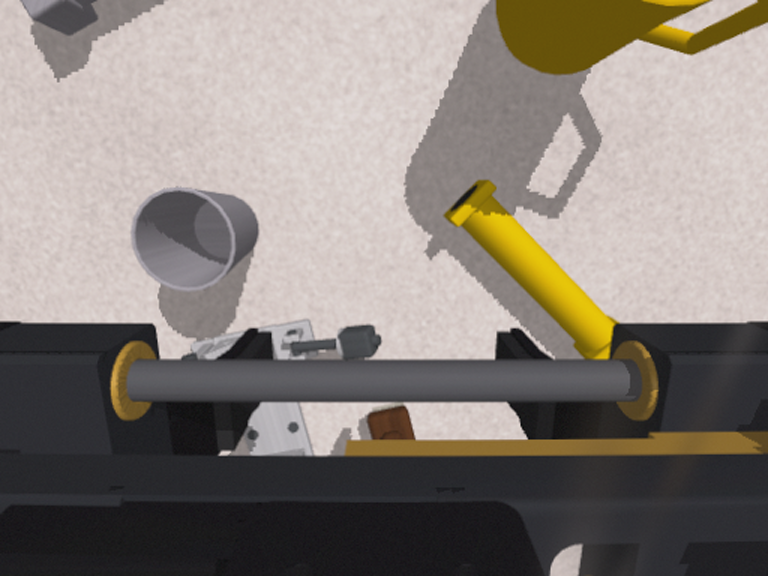

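Run:
```python
from h import *
c=pickle.load(open('scene0.pkl','rb')); save(c,'s_br.png',(180,110,310,215),6); save(c,'s_tu.png',(330,115,410,215),6)
c=pickle.load(open('side0.pkl','rb')); save(c,'d_br.png',(180,180,310,285),6); save(c,'d_tu.png',(105,140,180,220),6)
```

```text
(no output)
```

View pics/s_br.png

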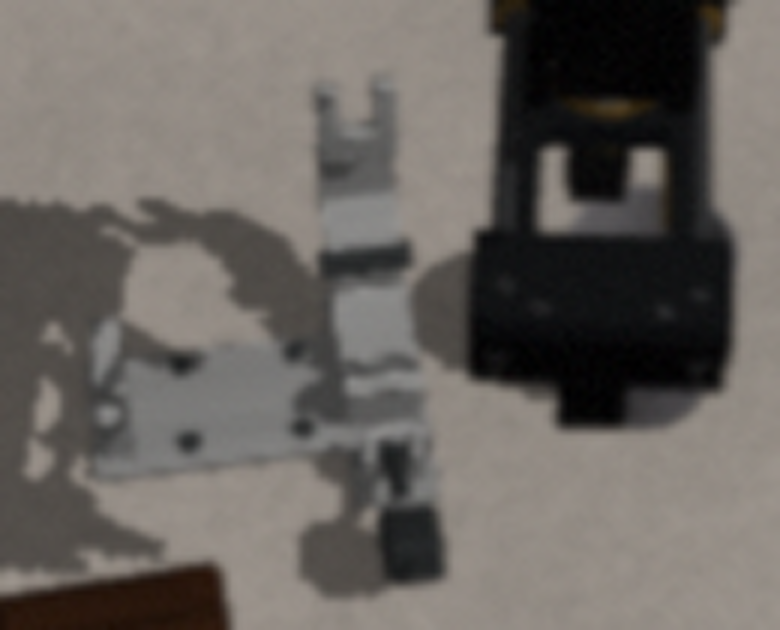

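View pics/s_tu.png

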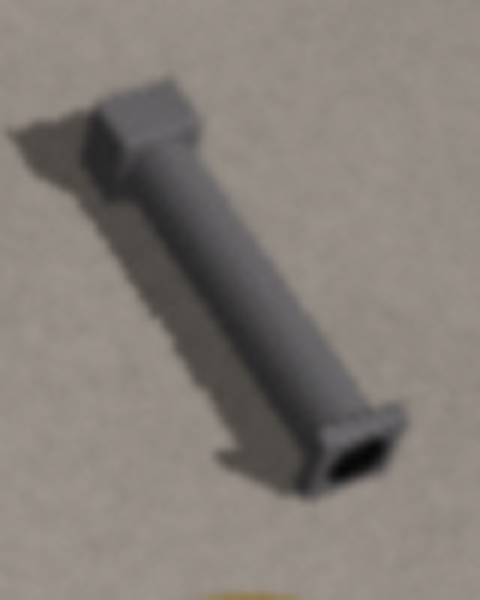

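View pics/d_br.png

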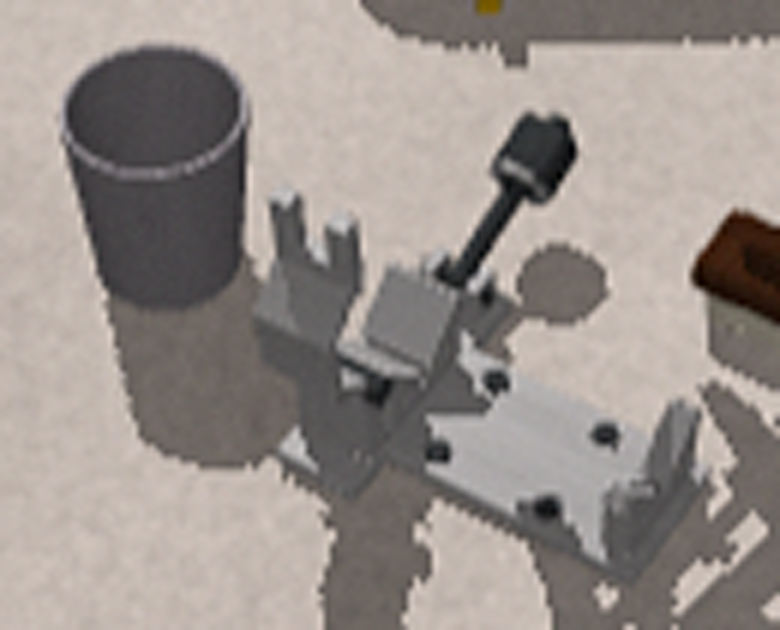

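View pics/d_tu.png

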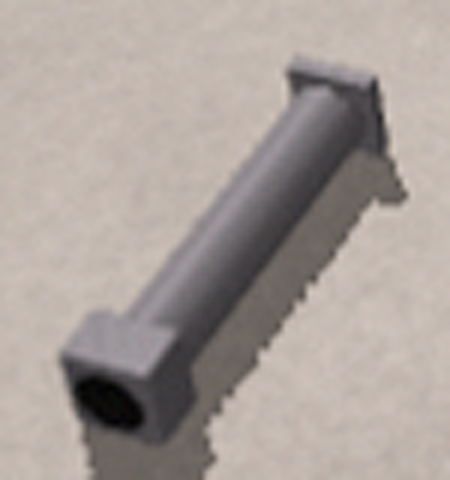

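Run:
```python
from h import *
s=pickle.load(open('scene0.pkl','rb')); d=pickle.load(open('side0.pkl','rb'));w=pickle.load(open('wrist0.pkl','rb'))
print('sock c',onz(s,(354.7,135),.042),'fl end',onz(s,(390,190.8),.021))
print('sock end',onz(d,(123.3,206.7),.021),'fl top',onz(d,(160.8,150.8),.042))
# bracket hints
sc=lambda x,y:(180+x/6,110+y/6)
dc=lambda x,y:(180+x/6,180+y/6)
for n,c,p,z in [('openrest -x tip s',s,sc(108,325),.043),('baseplate corner +x-y s',s,sc(95,478),.008),('pl +x edge s',s,sc(340,450),.008),
 ('d open tip +x',d,dc(685,405),.043),('d plate corner -x -y',d,dc(628,578),.008),('d bolt head',d,dc(540,155),.06),('s bolthead',s,sc(412,540),.06),('cup bottom d',d,dc(170,260),0)]:
  print(n,onz(c,p,z).round(4))
def tri(p1,p2):
    t1,a=ray(s,p1);t2,b=ray(d,p2);A=np.array([a,-b]).T;k=np.linalg.lstsq(A,t2-t1,rcond=None)[0];P=t1+a*k[0];Q=t2+b*k[1];return (P+Q)/2,np.linalg.norm(P-Q)
print('head',tri(sc(412,545),dc(537,158)))
print('ear tips',tri(sc(322,88),dc(285,195)),tri(sc(384,78),dc(340,222)))
for b,z in [((192.1,193.0,221.2,231.6),0.085)]: pass
```

```text
sock c [0.38774332 0.20199166 0.042     ] fl end [0.5465381  0.28189482 0.021     ]
sock end [0.36993758 0.19656493 0.021     ] fl top [0.54964398 0.27912645 0.042     ]
openrest -x tip s [ 0.5072 -0.1955  0.043 ]
baseplate corner +x-y s [ 0.5603 -0.1979  0.008 ]
pl +x edge s [ 0.5407 -0.0976  0.008 ]
d open tip +x [ 0.55   -0.1909  0.043 ]
d plate corner -x -y [ 0.4991 -0.2111  0.008 ]
d bolt head [ 0.5923 -0.079   0.06  ]
s bolthead [ 0.6175 -0.0621  0.06  ]
cup bottom d [0.4898 0.0249 0.    ]
head (array([ 0.6059779 , -0.06402419,  0.03779681]), np.float64(0.0019999009460667455))
ear tips (array([ 0.45884318, -0.09751285,  0.14730349]), np.float64(0.020451788523959718)) (array([ 0.46208826, -0.09193362,  0.14075125]), np.float64(0.02303028050410171))
```

```bash
cat >> h.py <<'E'
def totool(dw):
    return (R.from_quat(robot.get_obs()['tool_rot']).as_matrix().T@np.array(dw)*1000).round(1)
E
python3 - <<'E'
from h import *
print(R.from_quat(robot.get_obs()['tool_rot']).as_matrix().round(3))
print(totool([-.095,-.22,.03]))
E
```

```text
[[-0.  1. -0.]
 [-0. -0. -1.]
 [-1. -0.  0.]]
[-30. -95. 220.]
```

Request:
move_arm --pt "-1 -5 -16 37 0" --pt "-1 -10 -32 74 0" --pt "-1 -15 -48 111 0" --pt "-1 -20 -64 148 0" --pt "-1 -25 -80 185 0" --pt "-1 -30 -95 220 0" --pt "-1 -30 -95 220 0" --pt "-1 -30 -95 220 0"

```text
time: 2.32
position: [0.5294, -0.2221, 0.278]
tool_rot: [0.501, 0.499, -0.501, 0.499]
ft_force: [0.2, 2.0, -0.5]
grip_width: 0.0869
```

Run:
```python
from h import *
for n in ['wrist','scene','side']:
    c=shot(n); save(c,n+'1.png',s=1.5)
    pickle.dump(c,open(n+'1.pkl','wb'))
print(c['obs']['position'],c['obs']['time'])
c=pickle.load(open('scene1.pkl','rb')); save(c,'s_br1.png',(180,110,310,215),6)
c=pickle.load(open('side1.pkl','rb')); save(c,'d_br1.png',(180,180,310,285),6)
```

```text
[ 0.5299302  -0.21946209  0.27739784] 2.4167
```

View pics/wrist1.png

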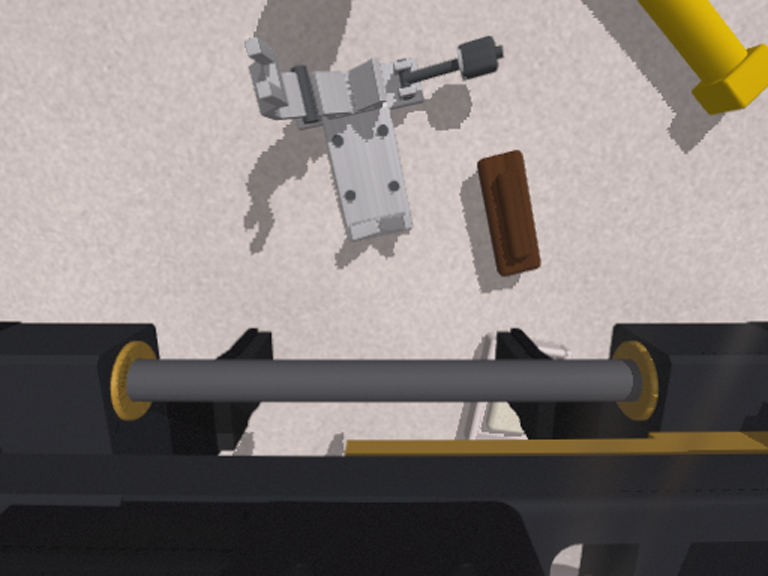

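View pics/s_br1.png

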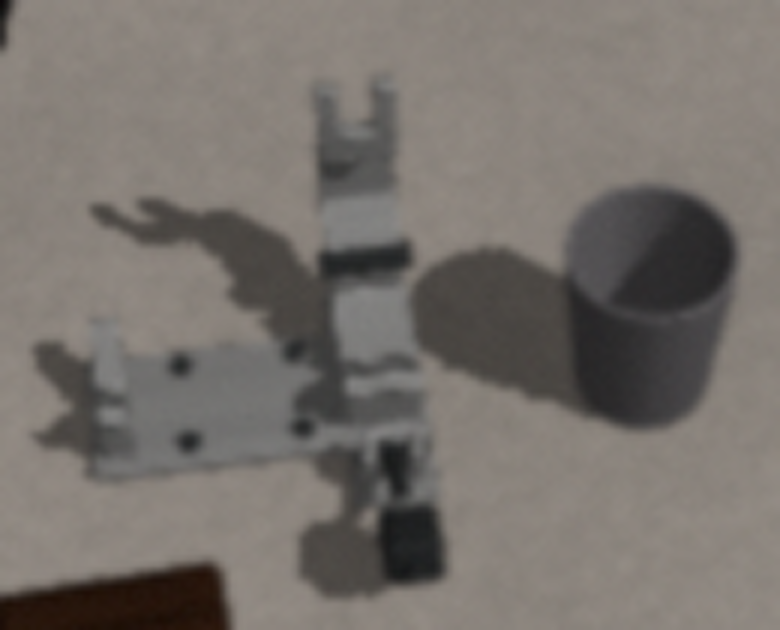

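View pics/d_br1.png

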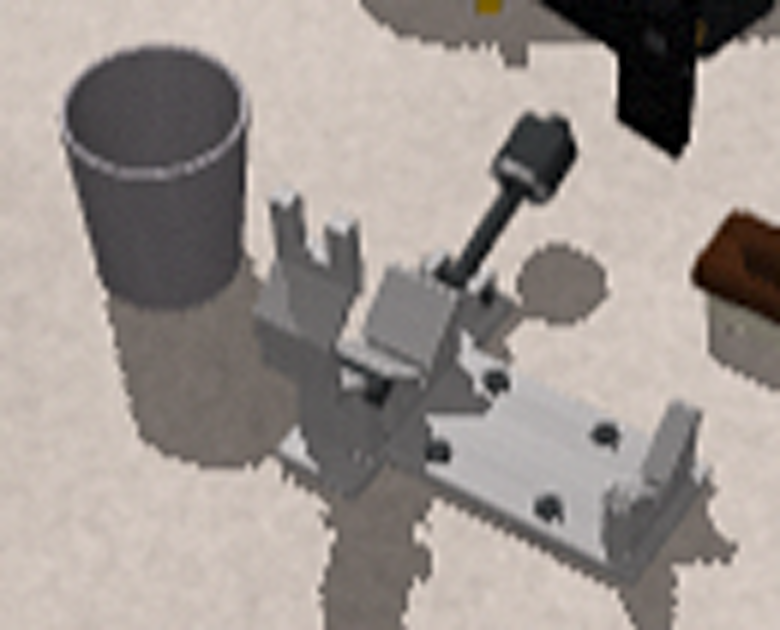

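Run:
```python
from h import *
c=pickle.load(open('wrist1.pkl','rb')); save(c,'w1z.png',(150,15,350,170),4)
```

```text
(no output)
```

View pics/w1z.png

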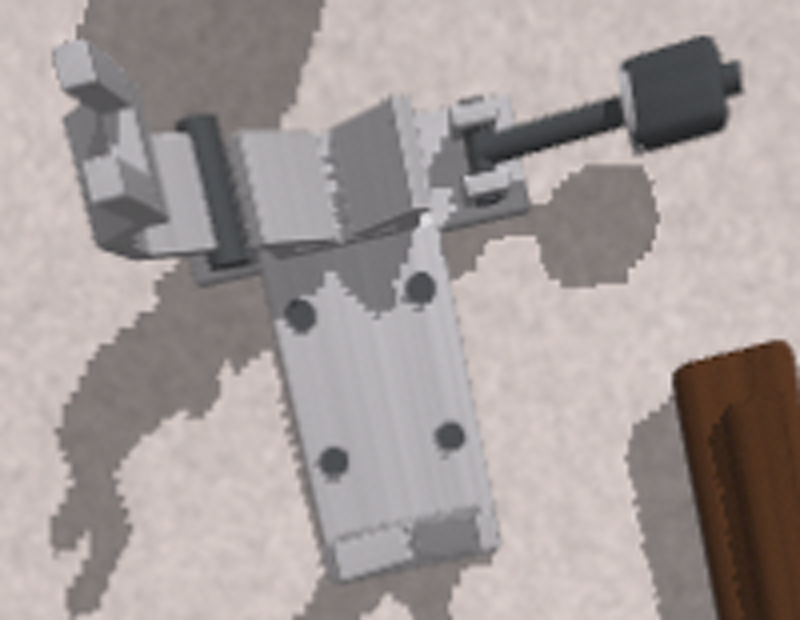

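```bash
cat > fit.py <<'E'
from h import *
from scipy.optimize import least_squares
w=pickle.load(open('wrist1.pkl','rb'));s=pickle.load(open('scene1.pkl','rb'));d=pickle.load(open('side1.pkl','rb'))
W=lambda x,y:(w,(150-.5+.125+x/4,15-.5+.125+y/4))
S=lambda x,y:(s,(180-.4+x/6,110-.4+y/6))
D=lambda x,y:(d,(180-.4+x/6,180-.4+y/6))
n=None
obs=[(W(342,242),0,46,21),(W(325,133),0,78,21),(W(409,527),0,None,21),(W(213,192),-34,62,48),(W(430,213),25,46,43),(W(393,97),25,78,43),
(W(480,150),46,62,20),(W(290,380),-30,n,8),(W(310,480),-30,n,8),(W(455,310),30,n,8),(W(475,400),30,n,8),
(S(366,258),-34,62,48),(S(95,478),30,n,8),(S(340,450),30,n,8),(D(628,578),-30,n,8),(D(450,485),-30,n,8)]
pts=[(onz(c,uv,z/1000),x,y) for (c,uv),x,y,z in obs]
def inb(p,P):
    a=p[2];dx=P[:2]-p[:2];return np.array([np.cos(a)*dx[0]+np.sin(a)*dx[1],-np.sin(a)*dx[0]+np.cos(a)*dx[1]])*1000
def f(p):
    r=[]
    for P,x,y in pts:
        b=inb(p,P)
        if x is not None:r.append(b[0]-x)
        if y is not None:r.append(b[1]-y)
    return np.array(r)
if __name__=='__main__':
    q=least_squares(f,[.53,-.14,.19],loss='soft_l1',f_scale=2);p=q.x;print(p,np.degrees(p[2]));
    for (o,(P,x,y)) in zip(obs,pts): print(o[1:],inb(p,P).round(1))
    np.save('br.npy',p)
E
python3 fit.py
```

```text
[ 0.51555248 -0.14622185  0.21542325] 12.34284298230993
(0, 46, 21) [-1.9 45.6]
(0, 78, 21) [ 0.4 77.5]
(0, None, 21) [ -1.1 -45.4]
(-34, 62, 48) [-34.3  63.2]
(25, 46, 43) [26.  44.5]
(25, 78, 43) [22.4 77.5]
(46, 62, 20) [45.9 62.5]
(-30, None, 8) [-29.3   9.4]
(-30, None, 8) [-30.7 -23.8]
(30, None, 8) [28.9 19.1]
(30, None, 8) [ 29.3 -10.3]
(-34, 62, 48) [-33.9  63. ]
(30, None, 8) [ 31.3 -60.9]
(30, None, 8) [33.6 41.3]
(-30, None, 8) [-29.5 -58.7]
(-30, None, 8) [-28.3  17.1]
```

Run:
```python
from fit import *
p=np.load('br.npy');a=p[2];Y=np.array([-np.sin(a),np.cos(a),0])
def hit(c,uv,yb):
    t,dr=ray(c,uv);o=np.r_[p[:2],0]+Y*yb/1000;k=((o-t)@Y)/(dr@Y);P=t+k*dr;return np.r_[inb(p,P),P[2]*1000]
for nm,o in [('w',W(90,118)),('s',S(353,90)),('d',D(312,207))]:
    P=hit(*o,62);v=P[[0,2]]-np.array([-34,48]);print(nm,P.round(1),np.hypot(*v).round(1),np.arctan2(v[1],v[0]).round(3))
for nm,o in [('w',W(675,92)),('s',S(412,540)),('d',D(538,158))]:
    P=hit(*o,62);v=P[[0,2]]-np.array([46,20]);print(nm,'head',P.round(1),np.hypot(*v).round(1),np.arctan2(v[0],v[1]).round(3))
# brush & dish & cup
for pz in [((348,205),.043)]: pass
print('brush wrist corners',[onz(w,(u/1.5,v/1.5),.043).round(3) for u,v in [(480,160),(520,150),(540,268),(502,277)]])
print('cup rim',[onz(s,(180+x/6,110+y/6),.085).round(3) for x,y in [(567,250),(735,250),(650,187),(650,310)]])
# tube from scene1/side1
```

```text
w [-43.1  62.  148.5] 100.9 1.662
s [-45.8  62.  138.5] 91.3 1.7
d [-43.7  62.  146.2] 98.7 1.669
w head [103.1  62.   39. ] 60.2 1.249
s head [98.3 62.  32.3] 53.8 1.341
d head [108.4  62.   35.8] 64.4 1.323
brush wrist corners [array([ 0.607, -0.141,  0.043]), array([ 0.639, -0.134,  0.043]), array([ 0.663, -0.231,  0.043]), array([ 0.631, -0.238,  0.043])]
cup rim [array([ 0.492, -0.007,  0.085]), array([0.488, 0.06 , 0.085]), array([0.457, 0.026, 0.085]), array([0.52 , 0.026, 0.085])]
```

Request:
move_arm --pt "-1 0 -7 -41 7" --pt "-1 0 -14 -82 14" --pt "-1 0 -21 -123 21" --pt "-1 0 -28 -164 28" --pt "-1 0 -35 -205 35" --pt "-1 0 -42 -246 42" --pt "-1 0 -49 -287 49" --pt "-1 0 -56 -327 56"

```text
time: 3.13
position: [0.4767, 0.09, 0.2775]
tool_rot: [-0.671, -0.224, 0.671, -0.224]
ft_force: [0.4, 0.1, 0.1]
grip_width: 0.0872
```

Run:
```python
from h import *
o=robot.get_obs();print(o['position'],R.from_quat(o['tool_rot']).as_matrix().round(3),o['time'])
print(totool(np.array([.452,.2355,.165])-o['position']))
```

```text
[0.47666816 0.09004706 0.27748288] [[-0.   0.6 -0.8]
 [ 0.  -0.8 -0.6]
 [-1.  -0.   0. ]] 3.1333
[ 112.5 -131.1  -67.6]
```

Request:
move_arm --pt "-1 20 -30 -13 4" --pt "-1 50 -60 -27 8" --pt "-1 80 -90 -40 8" --pt "-1 112 -119 -54 8" --pt "-1 112 -119 -54 8" --pt "-1 112 -119 -54 8" --pt "-1 112 -119 -54 8"

```text
time: 3.72
position: [0.449, 0.215, 0.1655]
tool_rot: [-0.684, -0.178, 0.684, -0.178]
ft_force: [0.4, -0.3, 0.8]
grip_width: 0.0872
```

Run:
```python
from h import *
c=shot('wrist'); save(c,'wrist2.png',s=1.5); pickle.dump(c,open('wrist2.pkl','wb'))
o=c['obs'];print(o['position'],R.from_quat(o['tool_rot']).as_matrix().round(3),o['time'])
```

```text
[0.44904981 0.21497424 0.16552595] [[-0.     0.488 -0.873]
 [-0.    -0.873 -0.488]
 [-1.     0.     0.   ]] 3.7167
```

View pics/wrist2.png

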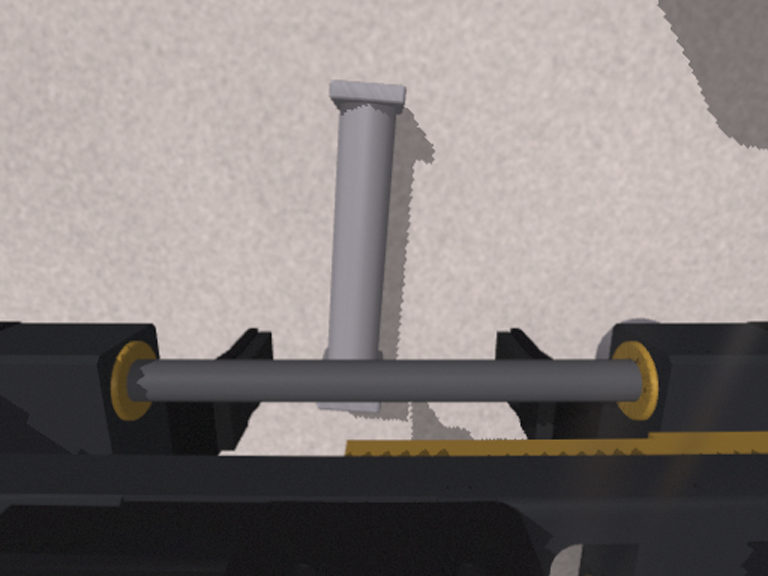

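Run:
```python
from h import *
c=pickle.load(open('wrist2.pkl','rb'))
g=lambda u,v,z: onz(c,(u/1.5-.2,v/1.5-.2),z)
A=g(332,81,.042);B=g(405,86,.042);print(A,B,np.linalg.norm(A-B))
fm=(A+B)/2
# centreline: average of edge rays at z .021
p1=g(366.5,150,.021);p2=g(356,340,.021);d=p2-p1;print(p1,p2,np.degrees(np.arctan2(-d[1],-d[0])), np.degrees(np.arctan2((A-B)[0],-(A-B)[1])))
u=(p1-p2)/np.linalg.norm(p1-p2)
mid=fm-u*.1;mid[2]=.021;print('mid',mid,'socket end near',g(350,409,.042), mid-u*.1)
l=g(341,150,.021);r=g(392,150,.021);print(np.linalg.norm(l-r))
gp=mid-u*.008;print('grasp',gp,'tool delta',totool(np.array([gp[0],gp[1],.033])-robot.get_obs()['position']))
```

```text
[0.53836133 0.29690117 0.042     ] [0.55552844 0.26090093 0.042     ] 0.03988392284486331
[0.51660381 0.26449136 0.021     ] [0.40554965 0.21191805 0.021     ] 25.332991359034878 -154.50535354987053
mid [0.45656125 0.23611321 0.021     ] socket end near [0.36908012 0.1952929  0.042     ] [0.36617762 0.19332537 0.021     ]
0.03104012259839289
grasp [0.44933056 0.23269018 0.021     ] tool delta [133.3 -16.5  -8.1]
```

Request:
move_arm --pt "-1 30 -16 -8 4" --pt "-1 65 -16 -8 4" --pt "-1 100 -16 -8 4" --pt "-1 125 -16 -8 4" --pt "-1 132 -16 -8 4" --pt "-1 132 -16 -8 4" --pt "-1 132 -16 -8 4"

```text
time: 4.35
position: [0.4501, 0.2315, 0.0348]
tool_rot: [0.691, 0.153, -0.69, 0.153]
ft_force: [0.7, -0.8, -0.0]
grip_width: 0.0869
```

Request:
move_arm --pt "0.5 0 0 0 0" --pt "1 0 0 0 0" --pt "1 0 0 0 0" --pt "1 0 0 0 0" --pt "1 0 0 0 0" --pt "1 0 0 0 0" --pt "1 0 0 0 0" --newtons 30

```text
time: 4.93
position: [0.4485, 0.232, 0.0337]
tool_rot: [0.69, 0.153, -0.69, 0.153]
ft_force: [-0.2, -0.4, -0.1]
grip_width: 0.0481
```

Request:
move_arm --pt "1 0 0 0 0" --pt "1 0 0 0 0" --pt "1 0 0 0 0" --pt "1 0 0 0 0" --pt "1 0 0 0 0" --newtons 40

```text
time: 5.35
position: [0.4484, 0.232, 0.0335]
tool_rot: [-0.69, -0.153, 0.69, -0.153]
ft_force: [-1.0, 1.3, 0.2]
grip_width: 0.0331
```

Request:
move_arm --pt "1 -40 0 0 0" --pt "1 -80 0 0 0" --pt "1 -120 0 0 0" --pt "1 -160 0 0 0" --pt "1 -185 0 0 0" --pt "1 -185 0 0 0" --pt "1 -185 0 0 0"

```text
time: 5.93
position: [0.449, 0.232, 0.2197]
tool_rot: [0.691, 0.153, -0.689, 0.153]
ft_force: [0.0, -0.6, -2.4]
grip_width: 0.0331
```

Run:
```python
from h import *
c=shot('wrist'); save(c,'wrist3.png',s=1.5); pickle.dump(c,open('wrist3.pkl','wb'))
o=c['obs'];print(o['position'],R.from_quat(o['tool_rot']).as_matrix().round(3),o['time'],o['grip_width'],o['ft_force'])
```

```text
[0.44900009 0.2319603  0.21971677] [[ 0.003  0.423 -0.906]
 [ 0.001 -0.906 -0.423]
 [-1.     0.001 -0.003]] 5.9333 0.03308144311619241 [ 0.00789404 -0.59790676 -2.35494944]
```

View pics/wrist3.png

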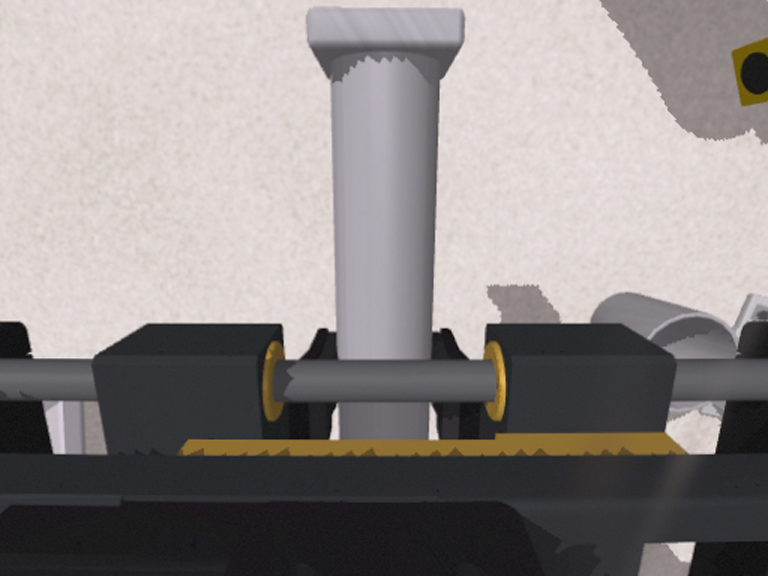

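Run:
```python
from h import *
c=pickle.load(open('wrist3.pkl','rb'));o=c['obs']
Rt=R.from_quat(o['tool_rot']).as_matrix();P0=np.array(o['position'])
def intool(u,v,x):
    t,d=ray(c,(u/1.5-.2,v/1.5-.2));t=Rt.T@(t-P0);d=Rt.T@d;return (t+d*(x-t[0])/d[0])*1000
for uv in [(308,9),(463,9),(386,9)]: print(intool(*uv,-.0085).round(1))
print(intool(310,45,-.0085),intool(462,45,-.0085))
print(intool(330,80,.0125),intool(440,80,.0125),intool(336,320,.0125),intool(435,320,.0125))
```

```text
[  -8.5  -19.4 -109.1]
[  -8.5   21.1 -109.1]
[  -8.5    1.  -109. ]
[  -8.5         -19.17501936 -100.47051537] [  -8.5          21.14842005 -100.44863873]
[ 12.5        -16.46904596 -96.06890523] [ 12.5         17.99494481 -96.04929194] [ 12.5       -16.6380756 -17.2822207] [ 12.5         18.52907866 -17.2683856 ]
```

Request:
move_arm --pt "1 0 38 10 -7" --pt "1 0 76 20 -14" --pt "1 0 114 30 -21" --pt "1 0 152 41 -28" --pt "1 0 190 51 -35" --pt "1 0 228 61 -42" --pt "1 0 266 71 -49" --pt "1 0 304 81 -56"

```text
time: 6.65
position: [0.4981, -0.0563, 0.2159]
tool_rot: [-0.557, -0.436, 0.56, -0.432]
ft_force: [0.8, 0.4, -1.6]
grip_width: 0.0332
```

```bash
cat > goto.py <<'E'
import sys
from h import *
o=robot.get_obs();p=np.load('br.npy');a=p[2]
# args: bx by z  -> tcp target in bracket mm, z world mm, tool y yaw rel to bracket deg
bx,by,z,yr=map(float,sys.argv[1:5])
T=np.array([p[0]+(np.cos(a)*bx-np.sin(a)*by)/1000,p[1]+(np.sin(a)*bx+np.cos(a)*by)/1000,z/1000])
Rt=R.from_quat(o['tool_rot']).as_matrix();yaw=np.degrees(np.arctan2(Rt[1,1],Rt[0,1]))
dl=T-np.array(o['position'])
b=np.array(o['position'])[:2]-p[:2];print('t',o['time'],'now b',(1000*np.array([np.cos(a)*b[0]+np.sin(a)*b[1],-np.sin(a)*b[0]+np.cos(a)*b[1],o['position'][2]])).round(1),'yawrel',round(yaw-np.degrees(a),1),'tilt',Rt[:,0].round(3))
print('tool delta',(Rt.T@dl*1000).round(1),'turn',round(((yaw-(yr+np.degrees(a)))+180)%360-180,1),'F',o['ft_force'].round(1),'w',round(o['grip_width'],4))
E
python3 goto.py 0 -9 220 0
```

```text
t 6.65 now b [  2.2  91.6 215.9] yawrel -26.7 tilt [-0.006  0.002 -1.   ]
tool delta [-4.5 43.2 90.9] turn -26.7 F [ 0.8  0.4 -1.6] w 0.0332
```

Request:
move_arm --pt "1 0 12 25 -7" --pt "1 0 22 50 -14" --pt "1 0 32 72 -21" --pt "1 0 36 75 -25" --pt "1 0 36 75 -25" --pt "1 0 36 75 -25" --pt "1 0 36 75 -25"

```text
time: 7.23
position: [0.5143, -0.1355, 0.2168]
tool_rot: [0.453, 0.544, -0.453, 0.541]
ft_force: [-0.0, 0.2, -1.2]
grip_width: 0.0331
```

```bash
python3 goto.py 0 -9 120 0
python3 - <<'E'
from h import *
c=shot('wrist'); save(c,'wrist4.png',s=1.5); pickle.dump(c,open('wrist4.pkl','wb'))
E
```

```text
t 7.2333 now b [  1.1  10.8 216.8] yawrel -2.1 tilt [-0.004  0.002 -1.   ]
tool delta [96.8 -0.  20.1] turn -2.1 F [-0.   0.2 -1.2] w 0.0331
```

View pics/wrist4.png

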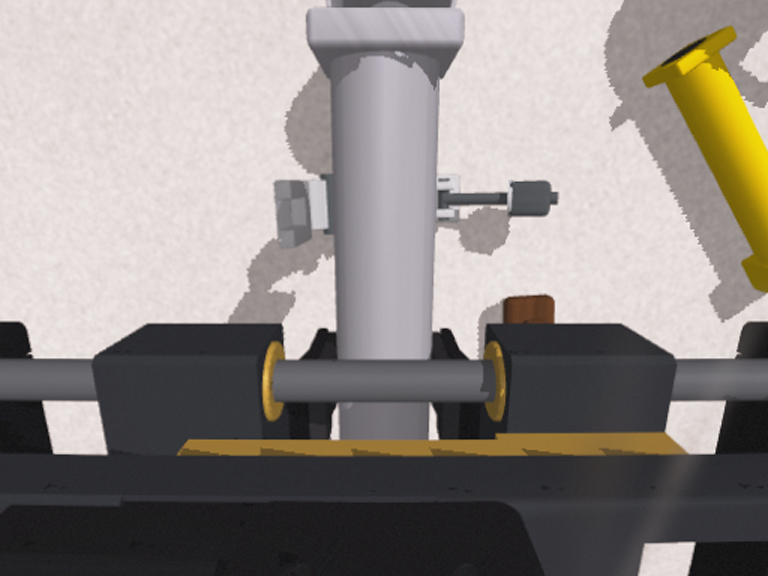

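Run:
```python
from fit import *
p=np.load('br.npy')
c=pickle.load(open('wrist4.pkl','rb'));g=lambda u,v,z: onz(c,(u/1.5-.2,v/1.5-.2),z)
for P,q in [((449,198,.020),(530,198,.037)),]:
    A=g(*P);B=g(*q);print(inb(p,A),inb(p,B),np.degrees(np.arctan2(*(B-A)[[1,0]])))
A=onz(*W(480,150),.020);B=onz(*W(675,92),.039);print(inb(p,A),inb(p,B),np.degrees(np.arctan2(*(B-A)[[1,0]])))
# fit with yaw using more
```

```text
[49.75062061 62.3815651 ] [104.33128231  61.12600318] 11.02505548105594
[45.94423083 62.54846066] [103.07744623  62.00863413] 11.801496566302308
```

Request:
move_arm --pt "1 0 0 10 -1" --pt "1 20 0 20 -2" --pt "1 50 0 20 -2" --pt "1 80 0 20 -2" --pt "1 97 0 20 -2" --pt "1 97 0 20 -2" --pt "1 97 0 20 -2" --pt "1 97 0 20 -2"

```text
time: 7.95
position: [0.52, -0.1561, 0.1225]
tool_rot: [0.443, 0.55, -0.443, 0.552]
ft_force: [0.4, -0.5, -2.1]
grip_width: 0.033
```

```bash
python3 goto.py 0 -9 60 0
python3 - <<'E'
from h import *
for n in ['scene','side']:
    c=shot(n); pickle.dump(c,open(n+'5.pkl','wb'))
    save(c,n+'5.png',(170,90,320,230) if n=='scene' else (170,140,340,290),4)
E
```

```text
t 7.95 now b [  2.2 -10.6 122.5] yawrel 0.0 tilt [ 0.001 -0.001 -1.   ]
tool delta [62.5 -2.3 -1.7] turn 0.0 F [ 0.4 -0.5 -2.1] w 0.033
```

View pics/scene5.png

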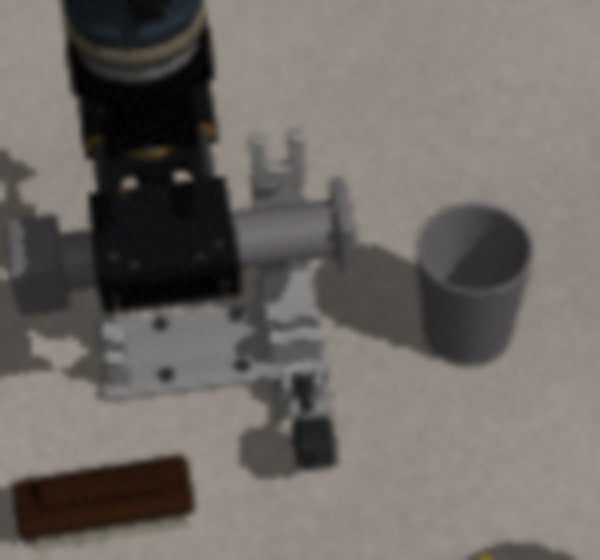

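View pics/side5.png

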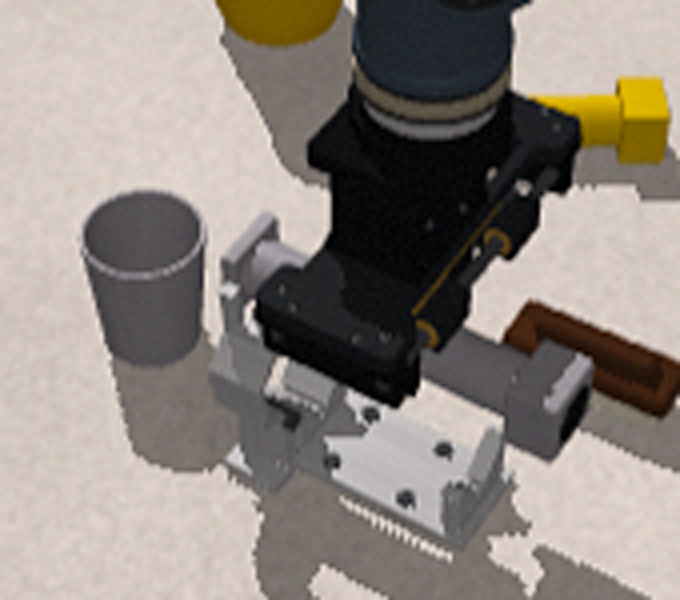

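Request:
move_arm --pt "1 15 -2 -1 0" --pt "1 30 -2 -1 0" --pt "1 45 -2 -1 0" --pt "1 55 -2 -1 0" --pt "1 59 -2 -1 0" --pt "1 61 -2 -1 0" --pt "1 61 -2 -1 0"

```text
time: 8.63
position: [0.5175, -0.156, 0.0609]
tool_rot: [0.443, 0.551, -0.443, 0.551]
ft_force: [0.3, -0.4, -1.9]
grip_width: 0.0334
```

```bash
python3 goto.py 0 -9 57.5 0
```

```text
t 8.6333 now b [ -0.2 -10.   60.9] yawrel 0.0 tilt [ 0.001 -0.    -1.   ]
tool delta [ 3.4  0.2 -1. ] turn 0.0 F [ 0.3 -0.4 -1.9] w 0.0334
```

Request:
move_arm --pt "1 1 0 -1 0" --pt "1 2 0 -1 0" --pt "1 3 0 -1 0" --pt "1 4 0 -1 0" --pt "1 4 0 -1 0" --pt "1 4 0 -1 0"

```text
time: 9.13
position: [0.5173, -0.1549, 0.0576]
tool_rot: [0.444, 0.55, -0.443, 0.551]
ft_force: [-1.9, 1.2, 5.7]
grip_width: 0.0331
```

```bash
python3 goto.py 0 -9 57.5 0
```

```text
t 9.1333 now b [-0.2 -8.9 57.6] yawrel -0.0 tilt [ 0.001 -0.    -1.   ]
tool delta [0.1 0.2 0.1] turn -0.0 F [-1.9  1.2  5.7] w 0.0331
```

Request:
move_arm --pt "1 1 0 0 0" --pt "1 1 0 0 0" --pt "0 1 0 0 0" --pt "-0.6 1 0 0 0" --pt "-0.6 1 0 0 0" --pt "-0.6 1 0 0 0" --pt "-0.6 1 0 0 0"

```text
time: 9.72
position: [0.517, -0.1549, 0.0554]
tool_rot: [0.443, 0.551, -0.443, 0.551]
ft_force: [0.8, -0.6, 0.2]
grip_width: 0.0585
```

Request:
move_arm --pt "-0.6 -20 0 0 0" --pt "-0.6 -50 0 0 0" --pt "-0.6 -90 0 0 0" --pt "-0.6 -130 0 0 0" --pt "-0.6 -160 0 0 0" --pt "-0.6 -160 0 40 -6" --pt "-0.6 -160 0 60 -12" --pt "-0.6 -160 0 60 -12"

```text
time: 10.38
position: [0.5318, -0.2179, 0.2168]
tool_rot: [0.383, 0.592, -0.384, 0.597]
ft_force: [-0.0, 0.7, -0.4]
grip_width: 0.0696
```

```bash
python3 goto.py 0 62 190 90
python3 - <<'E'
from h import *
for n in ['scene','side','wrist']:
    c=shot(n); pickle.dump(c,open(n+'6.pkl','wb'))
    save(c,n+'6.png',*dict(scene=((170,90,320,230),4),side=((170,140,340,290),4),wrist=(None,1.5))[n])
E
```

```text
t 10.3833 now b [  0.5 -73.5 216.8] yawrel 12.0 tilt [ 0.005 -0.005 -1.   ]
tool delta [  26.1   27.7 -132.8] turn -78.0 F [-0.   0.7 -0.4] w 0.0696
```

View pics/scene6.png

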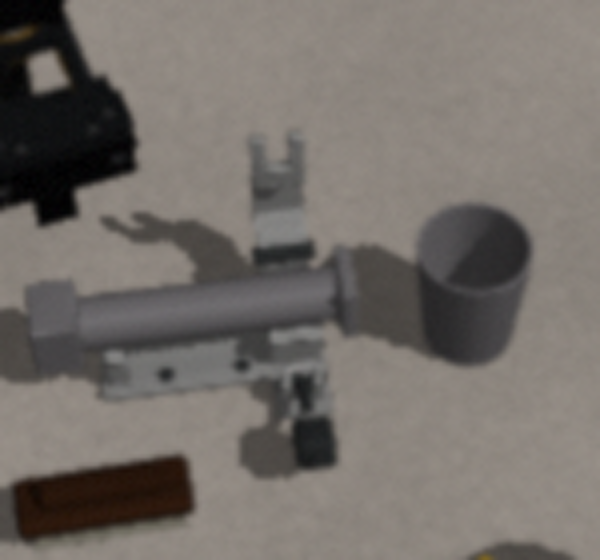

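View pics/side6.png

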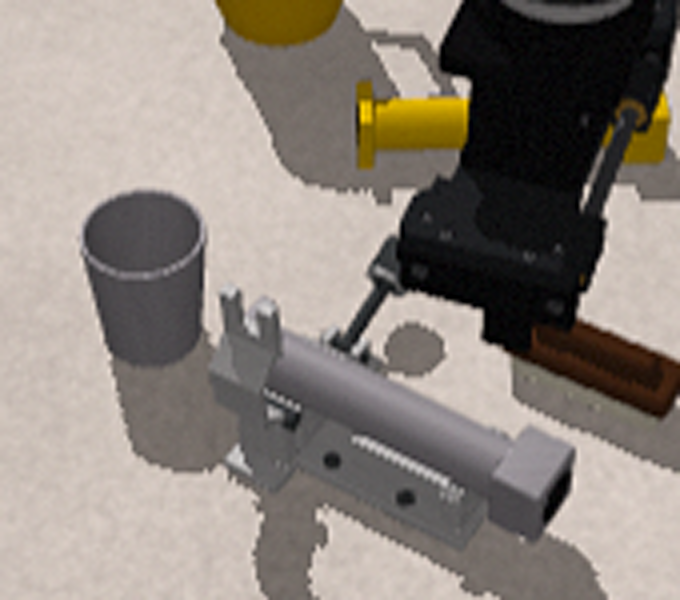

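View pics/wrist6.png

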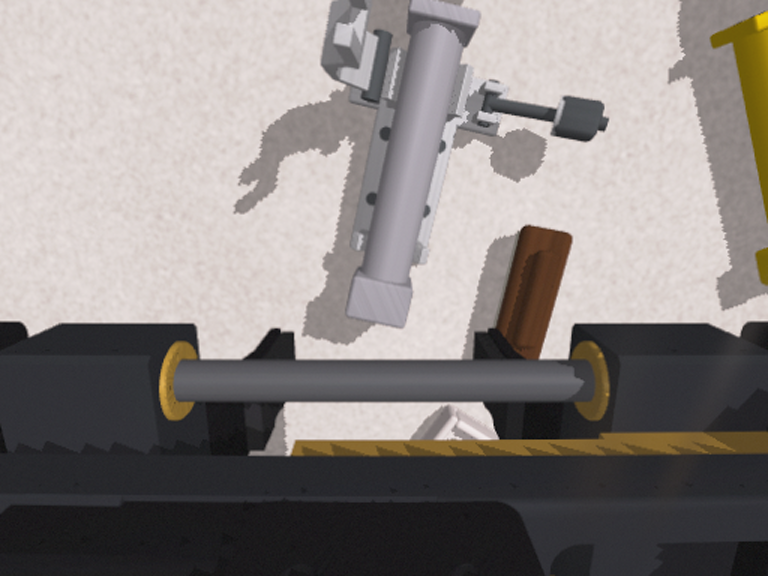

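Run:
```python
from fit import *
p=np.load('br.npy')
c=pickle.load(open('wrist6.pkl','rb'));g=lambda u,v,z: inb(p,onz(c,(u/1.5-.2,v/1.5-.2),z)).round(1)
print(g(347,313,.066),g(405,327,.066),g(355,268,.066),g(412,284,.066))
print('fl',g(411,1,.066),g(480,12,.066),'hinge',g(379,65,.048),'pin ends',g(386,33,.048),g(371,98,.048))
print('axis',g(0.5*(411+460),60,.045),g(0.5*(365+412),255,.045))
print('bolt',g(488,100,.020),g(578,117,.037), 'ear', g(350,40,.13))
```

```text
[-21.8 -94.9] [ 18.6 -96.6] [-22.4 -63.5] [ 16.7 -66.3]
fl [-20.6  97.3] [ 19.8 100. ] hinge [-32.8  64.1] pin ends [-32.3  83. ] [-33.9  43.9]
axis [ 1.6 75.1] [ -1.7 -53.8]
bolt [45. 64.] [104.   62.9] ear [-43.2  53.2]
```

```bash
python3 goto.py -44 62 205 90; python3 -c "
from rig import robot;print(robot.get_obs()['q'])"
```

```text
t 10.5333 now b [ -1.2 -67.9 214.8] yawrel 11.9 tilt [-0.002  0.002 -1.   ]
tool delta [  10.2  -15.1 -136. ] turn -78.1 F [ 0.3 -0.6 -0.8] w 0.0697
[-5.78761969e-01  4.95246551e-01  1.60488534e+00  5.14717565e-04
  1.04403728e+00 -1.00215017e+00]
```

Request:
move_arm --pt "-0.6 3 -4 -20 -7" --pt "-0.6 6 -8 -50 -14" --pt "-0.6 10 -12 -80 -21" --pt "-0.6 10 -15 -110 -28" --pt "-0.6 10 -15 -136 -35" --pt "-0.6 10 -15 -136 -42" --pt "-0.6 10 -15 -136 -49" --pt "-0.6 10 -15 -136 -56"

```text
time: 11.2
position: [0.4587, -0.0936, 0.2052]
tool_rot: [0.057, 0.706, -0.057, 0.704]
ft_force: [-0.0, -0.5, 0.4]
grip_width: 0.0696
```

```bash
python3 goto.py -44 62 205 90
```

```text
t 11.2 now b [-44.3  63.5 205.2] yawrel 68.4 tilt [-0.002  0.001 -1.   ]
tool delta [ 0.2 -1.3  0.8] turn -21.6 F [-0.  -0.5  0.4] w 0.0696
```

Request:
move_arm --pt "-0.6 0 -1 1 -7" --pt "-0.6 0 -1 1 -14" --pt "-0.6 0 -1 1 -21" --pt "-0.6 0 -1 1 -21" --pt "-0.6 0 -1 1 -21" --pt "-0.6 0 -1 1 -21"

```text
time: 11.7
position: [0.4603, -0.0962, 0.2053]
tool_rot: [-0.069, 0.704, 0.069, 0.703]
ft_force: [-0.2, 0.8, 0.2]
grip_width: 0.0696
```

```bash
python3 goto.py -44 62 145 90
python3 - <<'E'
from h import *
for n in ['wrist','side']:
    c=shot(n); pickle.dump(c,open(n+'7.pkl','wb'))
    save(c,n+'7.png',*dict(side=((170,140,340,290),4),wrist=(None,1.5))[n])
E
```

```text
t 11.7 now b [-43.2  60.7 205.3] yawrel 88.9 tilt [-0.001  0.001 -1.   ]
tool delta [60.3  1.3 -0.7] turn -1.1 F [-0.2  0.8  0.2] w 0.0696
```

View pics/wrist7.png

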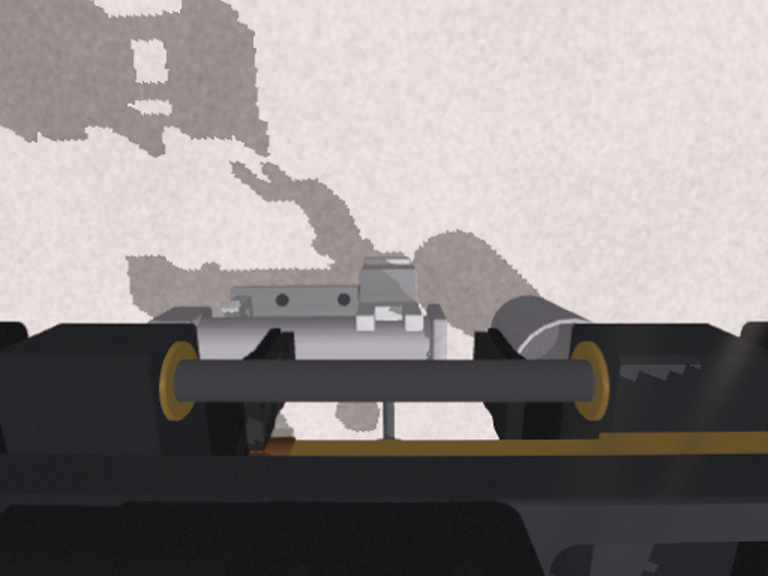

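View pics/side7.png

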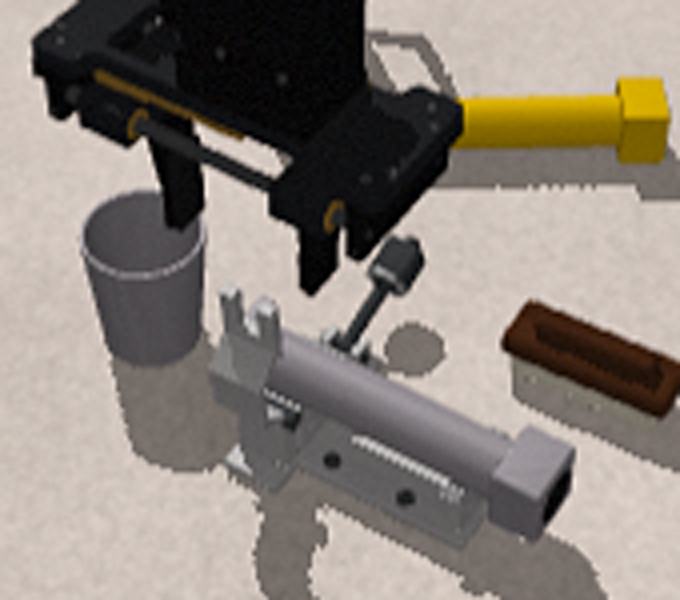

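Run:
```python
from fit import *
p=np.load('br.npy')
c=pickle.load(open('wrist7.pkl','rb'));g=lambda u,v,z: inb(p,onz(c,(u/1.5-.2,v/1.5-.2),z)).round(1)
for z in (.135,.145,.155): print(z,g(357,318,z),g(423,320,z))
```

```text
0.135 [-44.7  47. ] [-43.   79.4]
0.145 [-47.9  47.7] [-46.2  78.5]
0.155 [-51.   48.3] [-49.5  77.6]
```

Request:
move_arm --pt "-0.6 15 2 0 -1" --pt "-0.6 30 2 0 -1" --pt "-0.6 45 2 0 -1" --pt "-0.6 56 2 0 -1" --pt "-0.6 60 2 0 -1" --pt "-0.6 60 2 0 -1"

```text
time: 12.3
position: [0.4599, -0.0947, 0.1447]
tool_rot: [-0.075, 0.704, 0.076, 0.702]
ft_force: [-0.4, -0.2, 0.5]
grip_width: 0.0696
```

Request:
move_arm --pt "0.3 0 0 0 0" --pt "0.5 0 0 0 0" --pt "0.5 0 0 0 0" --pt "0.5 0 0 0 0" --pt "0.5 0 0 0 0" --pt "0.5 0 0 0 0" --pt "0.5 0 0 0 0" --newtons 12

```text
time: 12.88
position: [0.4598, -0.0939, 0.1457]
tool_rot: [-0.075, 0.703, 0.076, 0.703]
ft_force: [-0.4, 2.3, 6.1]
grip_width: 0.0317
```

```bash
python3 goto.py -44 63 145 90
```

```text
t 12.8833 now b [-43.3  63.  145.7] yawrel 89.9 tilt [-0.001  0.002 -1.   ]
tool delta [ 0.7 -0.  -0.7] turn -0.1 F [-0.4  2.3  6.1] w 0.0317
```

Run:
```python
import numpy as np
e=lambda f:np.array([-34+84*np.cos(f+.024),48+84*np.sin(f+.024)])
f0=1.68
for f in [1.52,1.36,1.2,1.04,.88,.72,.56,.42,.28,.16,.06,0,-.03]:
    d=e(f)-e(f0);print(f,'down',round(-d[1],1),'z',round(d[0],1))
d1=e(.88)
for f in [.72,.56,.42,.28,.16,.06,0,-.03]:
    d=e(f)-d1;print(f,'down',round(-d[1],1),'z',round(d[0],1))
```

```text
1.52 down -0.7 z 13.4
1.36 down 0.7 z 26.8
1.2 down 4.3 z 39.7
1.04 down 9.8 z 51.9
0.88 down 17.2 z 63.1
0.72 down 26.4 z 73.0
0.56 down 36.9 z 81.2
0.42 down 47.2 z 87.0
0.28 down 58.1 z 91.3
0.16 down 67.9 z 93.7
0.06 down 76.2 z 94.9
0 down 81.2 z 95.1
-0.03 down 83.8 z 95.2
0.72 down 9.1 z 9.9
0.56 down 19.7 z 18.1
0.42 down 29.9 z 23.9
0.28 down 40.9 z 28.2
0.16 down 50.6 z 30.6
0.06 down 59.0 z 31.8
0 down 64.0 z 32.0
-0.03 down 66.5 z 32.0
```

Request:
move_arm --pt "0.5 -1 0 7 0" --pt "0.5 -1 0 13 0" --pt "0.5 1 0 27 0" --pt "0.5 4 0 40 0" --pt "0.5 10 0 52 0" --pt "0.5 17 0 63 0" --pt "0.5 17 0 63 0"

```text
time: 13.47
position: [0.524, -0.0805, 0.1272]
tool_rot: [-0.076, 0.703, 0.076, 0.703]
ft_force: [1.1, 3.9, 0.5]
grip_width: 0.0317
```

```bash
python3 goto.py 20 63 128.6 90;  python3 - <<'E'
from h import *
for n in ['side']:
    c=shot(n); pickle.dump(c,open(n+'8.pkl','wb'))
    save(c,n+'8.png',*dict(side=((170,140,340,290),4),wrist=(None,1.5))[n])
E
```

```text
t 13.4667 now b [ 22.3  62.4 127.2] yawrel 90.0 tilt [ 0.001  0.001 -1.   ]
tool delta [-1.4  0.6 -2.3] turn 0.0 F [1.1 3.9 0.5] w 0.0317
```

View pics/side8.png

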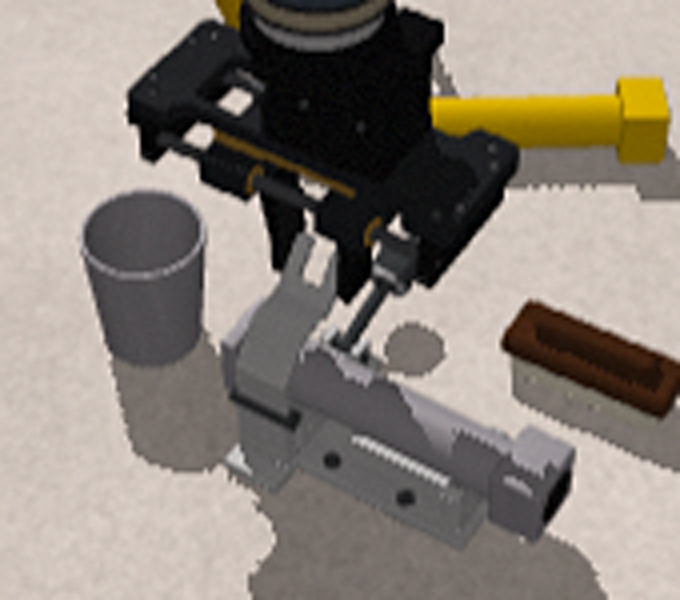

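Request:
move_arm --pt "0.5 8 0 8 0" --pt "0.5 18 0 16 0" --pt "0.5 28 0 22 0" --pt "0.5 39 0 26 0" --pt "0.5 49 0 29 0" --pt "0.5 57 0 30 0" --pt "0.5 62 0 30 0" --pt "0.5 62 0 30 0"

```text
time: 14.18
position: [0.5538, -0.0744, 0.0656]
tool_rot: [-0.075, 0.701, 0.076, 0.705]
ft_force: [4.5, 7.8, -0.4]
grip_width: 0.0317
```

```bash
python3 goto.py 51 63 64 90;  python3 - <<'E'
from h import *
for n in ['side']:
    c=shot(n); pickle.dump(c,open(n+'9.pkl','wb'))
    save(c,n+'9.png',*dict(side=((170,140,340,290),4),wrist=(None,1.5))[n])
E
```

```text
t 14.1833 now b [52.7 62.  65.6] yawrel 89.9 tilt [ 0.005  0.001 -1.   ]
tool delta [ 1.6  1.  -1.7] turn -0.1 F [ 4.5  7.8 -0.4] w 0.0317
```

View pics/side9.png

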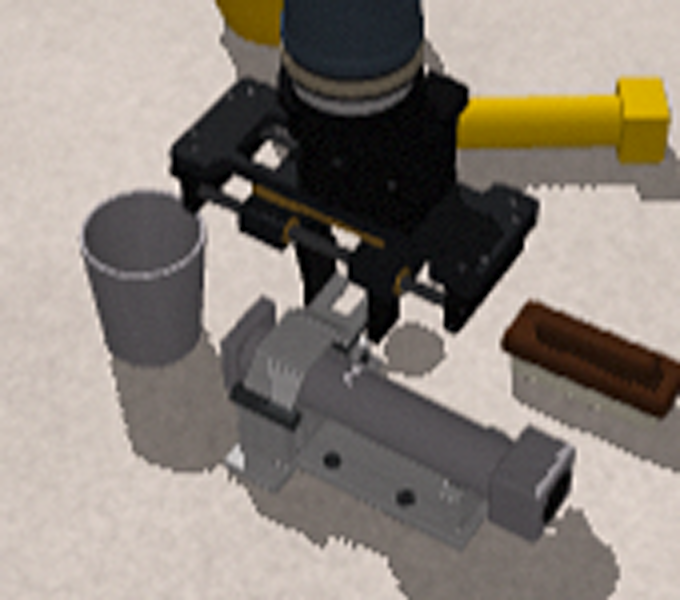

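Request:
move_arm --pt "0.5 2 0 0 0" --pt "0.5 4 0 0 0" --pt "0.5 6 0 0 0" --pt "0.5 7 0 0 0" --pt "0.5 7 0 0 0"

```text
time: 14.65
position: [0.5538, -0.0744, 0.0594]
tool_rot: [-0.076, 0.701, 0.075, 0.705]
ft_force: [3.5, 8.0, -0.3]
grip_width: 0.0318
```

```bash
python3 goto.py 51 63 60 90;  python3 - <<'E'
from h import *
for n in ['side']:
    c=shot(n); pickle.dump(c,open(n+'10.pkl','wb'))
    save(c,n+'10.png',(200,190,300,280),7)
E
```

```text
t 14.65 now b [52.7 62.  59.4] yawrel 89.9 tilt [ 0.005  0.    -1.   ]
tool delta [-0.6  1.  -1.7] turn -0.1 F [ 3.5  8.  -0.3] w 0.0318
```

View pics/side10.png

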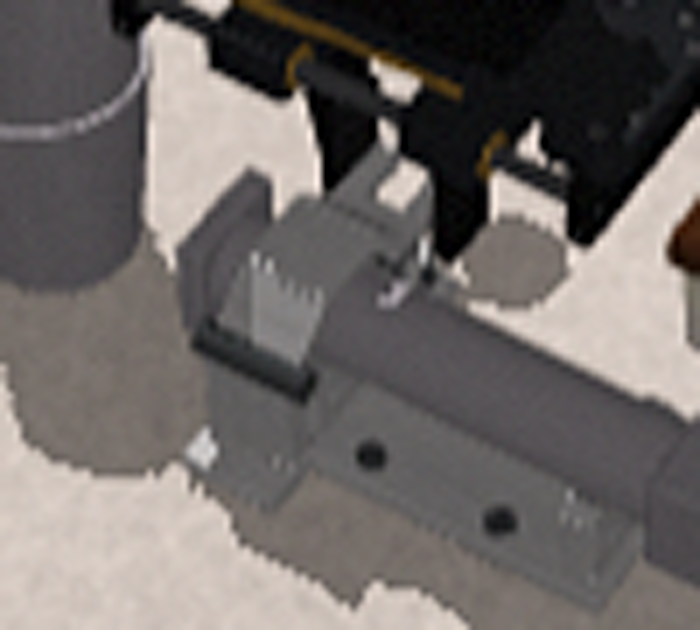

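Request:
move_arm --pt "0.5 2 0 0 0" --pt "0.5 3 0 0 0" --pt "0.5 5 0 0 0" --pt "0.5 5 0 0 0"

```text
time: 15.03
position: [0.5535, -0.0745, 0.0563]
tool_rot: [-0.076, 0.701, 0.075, 0.705]
ft_force: [-0.1, 7.0, 14.0]
grip_width: 0.0315
```

```bash
python3 goto.py 51 63 60 90;  python3 - <<'E'
from h import *
for n in ['side','scene']:
    c=shot(n); pickle.dump(c,open(n+'11.pkl','wb'))
    save(c,n+'11.png',(200,190,300,280) if n=='side' else (190,110,290,200),7)
E
```

```text
t 15.0333 now b [52.4 61.9 56.3] yawrel 89.9 tilt [ 0.005 -0.    -1.   ]
tool delta [-3.7  1.1 -1.4] turn -0.1 F [-0.1  7.  14. ] w 0.0315
```

View pics/side11.png

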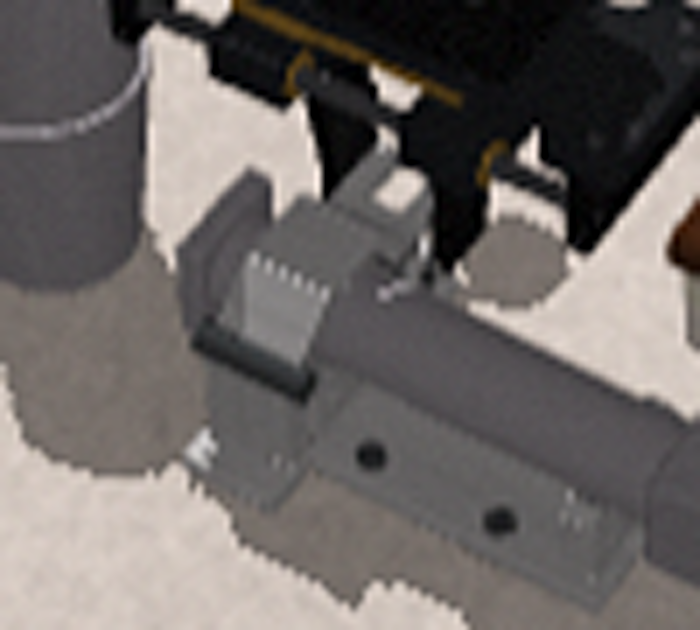

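View pics/scene11.png

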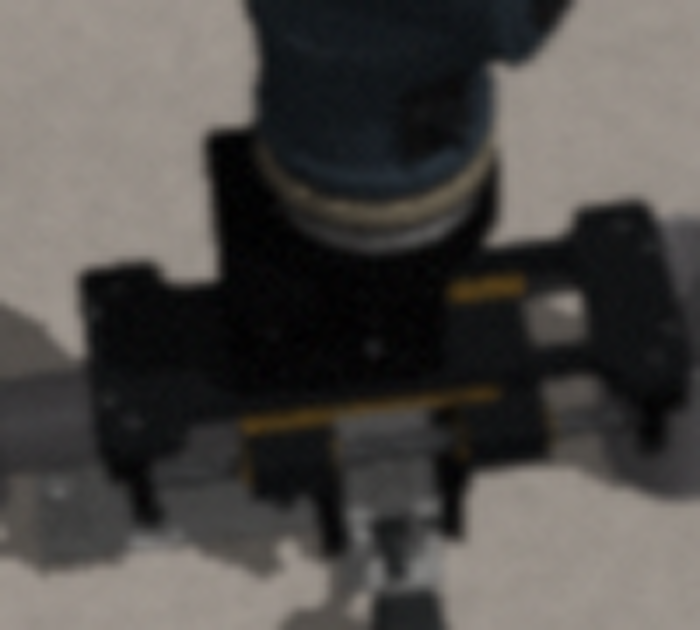

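Request:
move_arm --pt "-0.2 0 0 0 0" --pt "-0.2 0 0 0 0" --pt "-0.2 0 0 0 0" --pt "-0.2 -30 0 0 0" --pt "-0.2 -70 0 0 0" --pt "-0.2 -100 0 20 0" --pt "-0.2 -100 0 50 0" --pt "-0.2 -100 0 50 0"

```text
time: 15.8
position: [0.6075, -0.0658, 0.1577]
tool_rot: [-0.078, 0.698, 0.074, 0.708]
ft_force: [2.1, 0.0, 0.0]
grip_width: 0.0519
```

```bash
python3 goto.py 51 63 60 90;  python3 - <<'E'
from h import *
for n in ['side','scene','wrist']:
    c=shot(n); pickle.dump(c,open(n+'12.pkl','wb'))
    save(c,n+'12.png',*dict(side=((200,190,300,280),7),scene=((190,110,290,200),7),wrist=(None,1.5))[n])
E
```

```text
t 15.8 now b [107.1  58.9 157.7] yawrel 90.0 tilt [ 0.014 -0.004 -1.   ]
tool delta [ 96.9   4.8 -57.3] turn 0.0 F [2.1 0.  0. ] w 0.0519
```

View pics/side12.png

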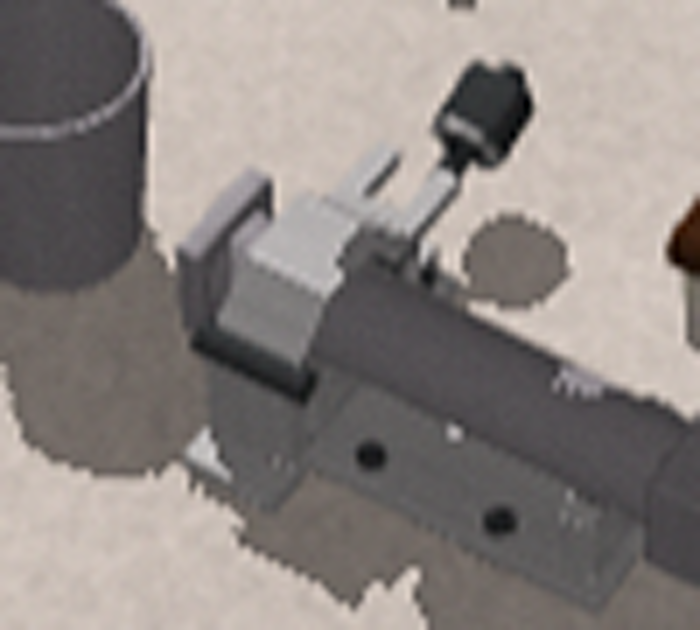

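View pics/wrist12.png

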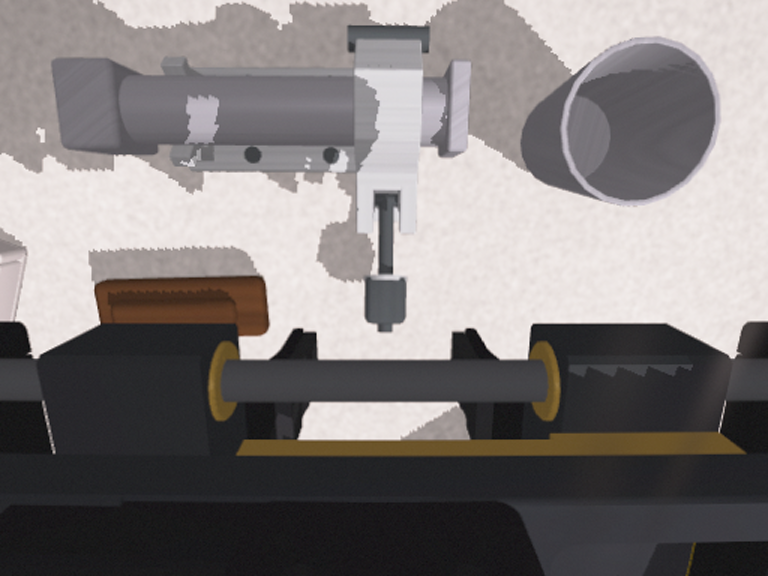

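Run:
```python
from fit import *
p=np.load('br.npy');a=p[2]
c=pickle.load(open('wrist12.pkl','rb'));g=lambda u,v,z: inb(p,onz(c,(u/1.5-.2,v/1.5-.2),z)).round(1)
for z in (.044,.05,.054,.060,.066): print(z,g(357,232,z),g(416,233,z))
print('pin',g(388,38,.048),'pinends',g(348,38,.048),g(429,38,.048),'head',g(386,300,.037),'tube',g(110,105,.045),g(385,105,.045))
s=pickle.load(open('scene12.pkl','rb'));d=pickle.load(open('side12.pkl','rb'))
def bw(x,y,z): return np.array([p[0]+(np.cos(a)*x-np.sin(a)*y)/1000,p[1]+(np.sin(a)*x+np.cos(a)*y)/1000,z/1000])
for nm,cc,off in [('side',d,(200,190)),('scene',s,(190,110)),('w',c,None)]:
    for phi in (0,.06,.12,.2):
        L=[]
        for y in (46,78):
            r=np.hypot(96,5);th=phi+np.arctan2(6,96);P=bw(-34+r*np.cos(th),y,48+r*np.sin(th))
            uv=proj(cc,P)[0]; L.append(((uv-off)*7 if off else uv*1.5).round(0))
        print(nm,phi,L)
```

```text
0.044 [62.2 45.5] [62.7 78.5]
0.05 [61.5 45.9] [62. 78.]
0.054 [61.  46.1] [61.5 77.7]
0.06 [60.3 46.5] [60.8 77.3]
0.066 [59.6 46.9] [60.1 76.9]
pin [-35.   62.6] pinends [-35.1  42.6] [-35.1  83. ] head [103.4  61.8] tube [ -4.8 -83.3] [-4.1 61.1]
side 0 [array([455., 179.]), array([371., 141.])]
side 0.06 [array([454., 168.]), array([371., 130.])]
side 0.12 [array([453., 158.]), array([369., 119.])]
side 0.2 [array([451., 145.]), array([366., 107.])]
scene 0 [array([344., 510.]), array([437., 498.])]
scene 0.06 [array([343., 499.]), array([437., 486.])]
scene 0.12 [array([343., 487.]), array([436., 474.])]
scene 0.2 [array([341., 470.]), array([436., 457.])]
w 0 [array([356., 233.]), array([416., 233.])]
w 0.06 [array([356., 234.]), array([417., 234.])]
w 0.12 [array([355., 233.]), array([418., 233.])]
w 0.2 [array([354., 232.]), array([419., 232.])]
```

View pics/scene12.png

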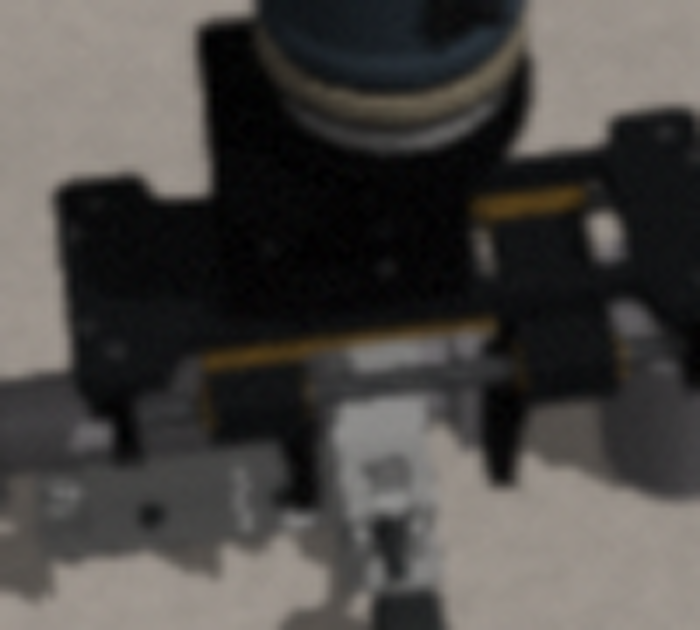

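Request:
move_arm --pt "1 0 4 -25 0" --pt "1 0 4 -55 0" --pt "1 30 4 -58 0" --pt "1 50 4 -58 0" --pt "1 65 4 -58 0" --pt "1 70 4 -58 0" --pt "1 70 4 -58 0" --pt "1 70 4 -58 0" --newtons 15

```text
time: 16.62
position: [0.542, -0.073, 0.0842]
tool_rot: [-0.076, 0.704, 0.076, 0.702]
ft_force: [0.1, 0.2, 0.3]
grip_width: 0.0069
```

```bash
python3 goto.py 50 63 76 90
```

```text
t 16.6167 now b [41.5 65.9 84.2] yawrel 90.0 tilt [-0.002  0.    -1.   ]
tool delta [ 8.2 -2.9  8.5] turn -0.0 F [0.1 0.2 0.3] w 0.0069
```

Request:
move_arm --pt "1 0 -2 8 0" --pt "1 3 -2 8 0" --pt "1 6 -2 8 0" --pt "1 8 -2 8 0" --pt "1 9 -2 8 0" --pt "1 9 -2 8 0"

```text
time: 17.12
position: [0.5525, -0.0734, 0.0784]
tool_rot: [-0.077, 0.702, 0.076, 0.704]
ft_force: [-1.5, 1.2, 15.9]
grip_width: 0.0003
```

```bash
python3 goto.py 50 63 76 90
```

```text
t 17.1167 now b [51.6 63.3 78.4] yawrel 90.0 tilt [ 0.004 -0.001 -1.   ]
tool delta [ 2.4 -0.3 -1.6] turn 0.0 F [-1.5  1.2 15.9] w 0.0003
```

Request:
move_arm --pt "1 -30 0 0 0" --pt "0 -42 -1 15 0" --pt "-0.2 -42 -1 40 0" --pt "-0.2 -42 -1 52 0" --pt "-0.2 -42 -1 52 0" --pt "-0.2 -42 -1 52 0"

```text
time: 17.62
position: [0.6015, -0.0626, 0.1174]
tool_rot: [-0.076, 0.703, 0.076, 0.703]
ft_force: [-0.0, -0.8, -0.3]
grip_width: 0.0257
```

```bash
python3 goto.py 103 62 50 90
python3 - <<'E'
from h import *
for n in ['side','wrist']:
    c=shot(n); pickle.dump(c,open(n+'13.pkl','wb'))
    save(c,n+'13.png',*dict(side=((170,140,340,290),4),wrist=(None,1.5))[n])
E
```

```text
t 17.6167 now b [101.8  63.3 117.4] yawrel 90.1 tilt [-0.001  0.    -1.   ]
tool delta [67.4 -1.3  1.3] turn 0.1 F [-0.  -0.8 -0.3] w 0.0257
```

View pics/side13.png

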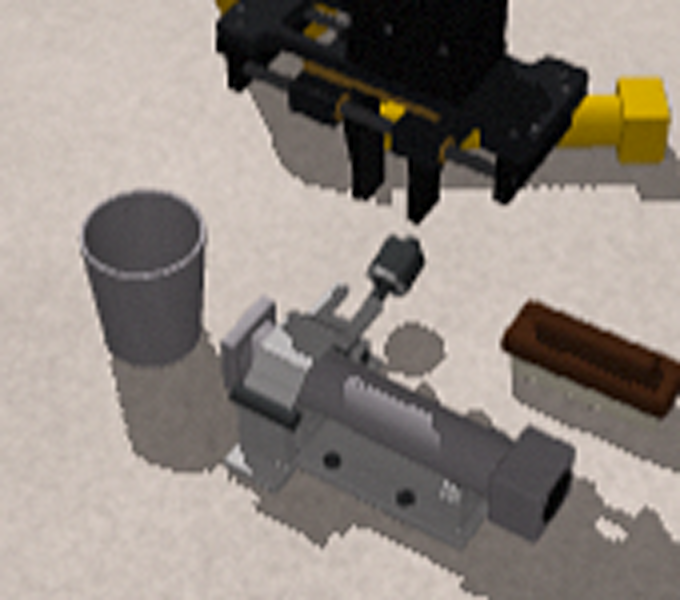

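Request:
move_arm --pt "-0.2 0 -1 1 0" --pt "-0.2 10 -1 1 0" --pt "-0.2 30 -1 1 0" --pt "-0.2 50 -1 1 0" --pt "-0.2 62 -1 1 0" --pt "-0.2 67 -1 1 0" --pt "-0.2 67 -1 1 0"

```text
time: 18.3
position: [0.6018, -0.0636, 0.0488]
tool_rot: [-0.075, 0.704, 0.076, 0.702]
ft_force: [-0.9, 1.0, 0.2]
grip_width: 0.0522
```

Request:
move_arm --pt "0.3 0 0 0 0" --pt "0.6 0 0 0 0" --pt "0.6 0 0 0 0" --pt "0.6 0 0 0 0" --pt "0.6 0 0 0 0" --pt "0.6 0 0 0 0" --newtons 8

```text
time: 18.8
position: [0.6035, -0.0638, 0.0511]
tool_rot: [-0.076, 0.703, 0.076, 0.703]
ft_force: [0.6, 0.4, 0.8]
grip_width: 0.024
```

```bash
python3 goto.py 103 62 50 90
python3 - <<'E'
import numpy as np
e=lambda f:np.array([46+60*np.sin(f),20+60*np.cos(f)])
f0=1.28
for f in [1.1,.9,.7,.5,.3,.15,.02,-.083,-.13]:
    d=e(f)-e(f0);print(f,'down',round(-d[1],1),'z',round(d[0],1))
E
```

```text
t 18.8 now b [103.5  61.7  51.1] yawrel 90.0 tilt [ 0.001 -0.    -1.   ]
tool delta [ 1.1  0.3 -0.5] turn -0.0 F [0.6 0.4 0.8] w 0.024
1.1 down -10.0 z -4.0
0.9 down -20.1 z -10.5
0.7 down -28.7 z -18.8
0.5 down -35.5 z -28.7
0.3 down -40.1 z -39.7
0.15 down -42.1 z -48.5
0.02 down -42.8 z -56.3
-0.083 down -42.6 z -62.5
-0.13 down -42.3 z -65.3
```

Request:
move_arm --pt "0.6 -5 0 -2 0" --pt "0.6 -10 0 -4 0" --pt "0.6 -20 0 -10 0" --pt "0.6 -29 0 -19 0" --pt "0.6 -35 0 -29 0" --pt "0.6 -40 0 -40 0" --pt "0.6 -40 0 -40 0"

```text
time: 19.38
position: [0.5617, -0.0726, 0.0923]
tool_rot: [-0.076, 0.703, 0.076, 0.703]
ft_force: [-0.8, 0.6, 5.7]
grip_width: 0.0241
```

```bash
python3 goto.py 41 62 93.7 90
python3 - <<'E'
from h import *
for n in ['side']:
    c=shot(n); pickle.dump(c,open(n+'14.pkl','wb'))
    save(c,n+'14.png',*dict(side=((170,140,340,290),4),wrist=(None,1.5))[n])
E
```

```text
t 19.3833 now b [60.8 62.1 92.3] yawrel 90.0 tilt [-0.001 -0.    -1.   ]
tool delta [ -1.3  -0.1 -19.8] turn -0.0 F [-0.8  0.6  5.7] w 0.0241
```

View pics/side14.png

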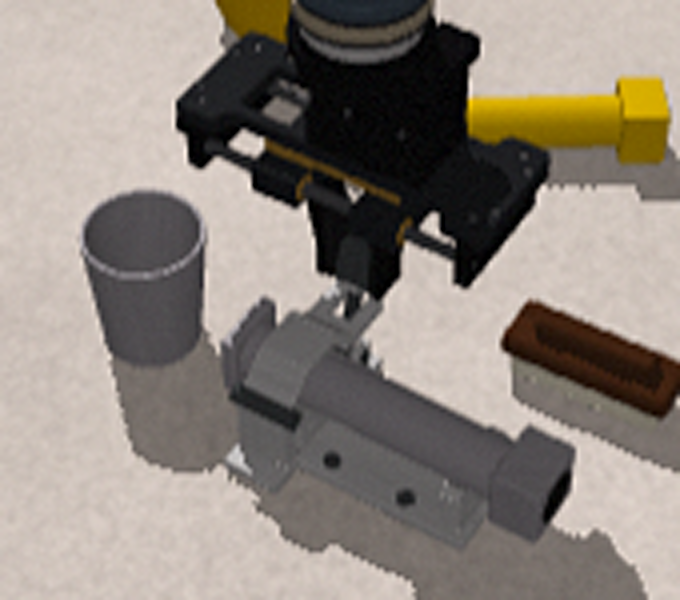

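Request:
move_arm --pt "0.6 -2 0 -8 0" --pt "0.6 -2 0 -14 0" --pt "0.6 -2 0 -19 0" --pt "0.6 -2 0 -22 0" --pt "0.6 -2 0 -24 0" --pt "0.6 -2 0 -24 0" --pt "0.6 -2 0 -24 0"

```text
time: 20.02
position: [0.5396, -0.0772, 0.0924]
tool_rot: [-0.076, 0.704, 0.076, 0.702]
ft_force: [-0.5, 3.3, 6.2]
grip_width: 0.0238
```

```bash
python3 goto.py 41 62 93.7 90
python3 - <<'E'
from h import *
for n in ['side']:
    c=shot(n); pickle.dump(c,open(n+'15.pkl','wb'))
    save(c,n+'15.png',(200,170,300,280),6)
E
```

```text
t 20.0167 now b [38.2 62.3 92.4] yawrel 90.0 tilt [-0.002  0.    -1.   ]
tool delta [-1.3 -0.3  2.8] turn 0.0 F [-0.5  3.3  6.2] w 0.0238
```

View pics/side15.png

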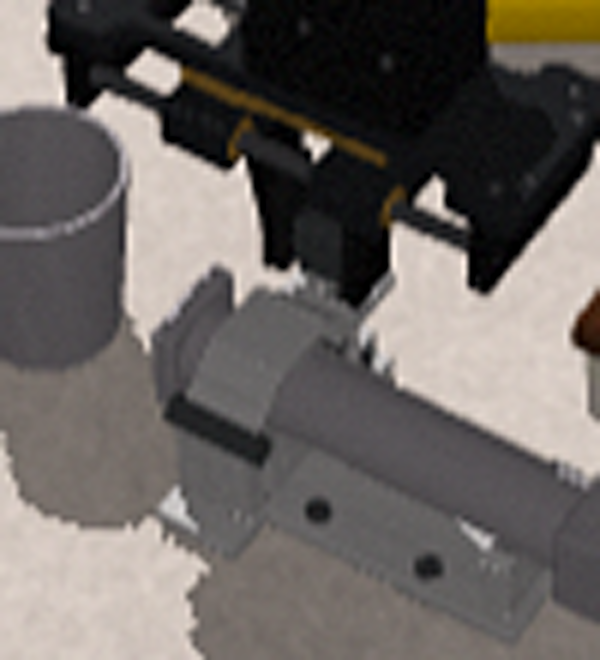

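Request:
move_arm --pt "0.6 -1 0 -2 0" --pt "0.6 -1 0 -4 0" --pt "0.6 -1 0 -6 0" --pt "0.6 -1 0 -6 0"

```text
time: 20.4
position: [0.5368, -0.0779, 0.0928]
tool_rot: [-0.075, 0.701, 0.076, 0.705]
ft_force: [6.8, 7.7, -5.8]
grip_width: 0.0239
```

```bash
python3 goto.py 41 62 93.7 90
```

```text
t 20.4 now b [35.4 62.2 92.8] yawrel 89.9 tilt [ 0.005  0.001 -1.   ]
tool delta [-0.8 -0.2  5.6] turn -0.1 F [ 6.8  7.7 -5.8] w 0.0239
```

Request:
move_arm --pt "-0.1 0 0 0 0" --pt "-0.1 0 0 0 0" --pt "-0.1 0 0 0 0" --pt "-0.1 0 0 0 0" --pt "-0.1 -30 0 0 0" --pt "-0.1 -70 0 20 0" --pt "-0.1 -100 0 60 0" --pt "-0.1 -100 0 60 0"

```text
time: 21.07
position: [0.5997, -0.067, 0.1992]
tool_rot: [-0.078, 0.698, 0.074, 0.708]
ft_force: [1.5, 0.6, 0.4]
grip_width: 0.0476
```

```bash
python3 goto.py 41 62 93.7 90
python3 - <<'E'
from h import *
for n in ['side','scene','wrist']:
    c=shot(n); pickle.dump(c,open(n+'16.pkl','wb'))
    save(c,n+'16.png',*dict(side=((200,170,300,280),6),scene=((190,110,290,200),7),wrist=(None,1.5))[n])
E
```

```text
t 21.0667 now b [ 99.2  59.4 199.2] yawrel 90.0 tilt [ 0.014 -0.004 -1.   ]
tool delta [104.7   3.4 -59.5] turn 0.0 F [1.5 0.6 0.4] w 0.0476
```

View pics/side16.png

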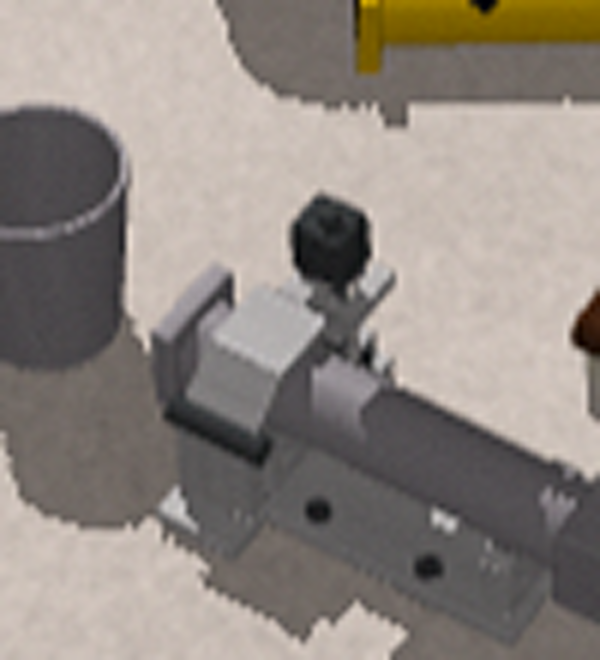

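View pics/wrist16.png

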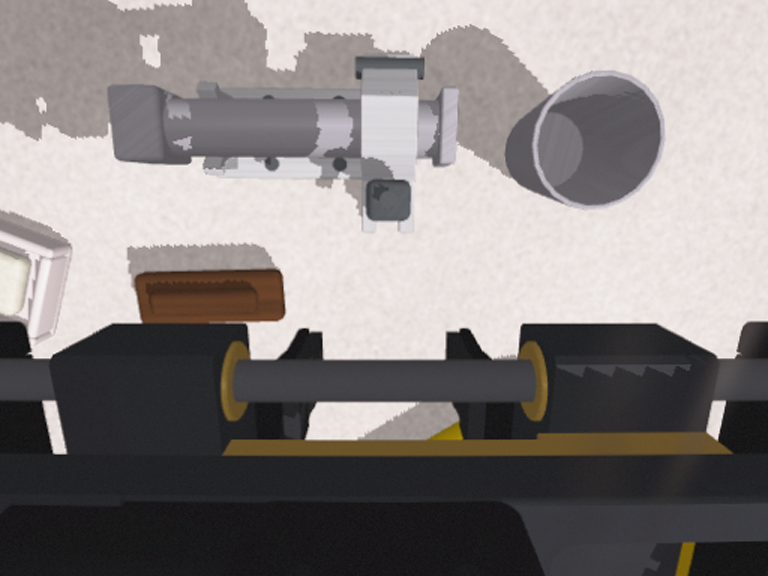

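Run:
```python
from fit import *
p=np.load('br.npy');a=p[2]
c=pickle.load(open('wrist16.pkl','rb'));g=lambda u,v,z: inb(p,onz(c,(u/1.5-.2,v/1.5-.2),z)).round(1)
print('head top',g(388,200,.094),g(367,181,.094),g(410,220,.094),'pin',g(390,66,.048),'ear end',g(365,231,.052),g(412,231,.052),'tube',g(140,82,.066),g(140,165,.066),g(450,88,.066),g(450,165,.066))
s=pickle.load(open('scene16.pkl','rb'));d=pickle.load(open('side16.pkl','rb'))
def bw(x,y,z): return np.array([p[0]+(np.cos(a)*x-np.sin(a)*y)/1000,p[1]+(np.sin(a)*x+np.cos(a)*y)/1000,z/1000])
for nm,cc,off,k in [('side',d,(200,170),6),('scene',s,(190,110),7),('w',c,(0,0),1.5)]:
    for j in (0,.06,.12,.2):
        th=j-.083
        L=[]
        for r,q,y in [(74,-11,50),(74,-11,74),(74,11,74),(74,11,50)]:
            P=bw(46+r*np.sin(th)+q*np.cos(th),y,20+r*np.cos(th)-q*np.sin(th)); L.append(((proj(cc,P)[0]-off)*k).round(0).tolist())
        print(nm,j,L)
```

```text
head top [39.8 61.8] [30.1 50.7] [50.3 73.6] pin [-35.7  63. ] ear end [61.2 47.5] [61.2 77.3] tube [-24.1 -77.5] [ 20.9 -83.3] [-20.4  96.4] [21.2 97.9]
side 0 [[335.0, 253.0], [279.0, 228.0], [311.0, 188.0], [367.0, 213.0]]
side 0.06 [[341.0, 244.0], [286.0, 219.0], [318.0, 182.0], [373.0, 206.0]]
side 0.12 [[348.0, 235.0], [292.0, 210.0], [324.0, 176.0], [379.0, 200.0]]
side 0.2 [[356.0, 225.0], [301.0, 199.0], [332.0, 169.0], [387.0, 193.0]]
scene 0 [[339.0, 362.0], [409.0, 353.0], [419.0, 401.0], [348.0, 410.0]]
scene 0.06 [[340.0, 371.0], [411.0, 361.0], [422.0, 412.0], [350.0, 422.0]]
scene 0.12 [[342.0, 380.0], [413.0, 371.0], [424.0, 424.0], [352.0, 434.0]]
scene 0.2 [[345.0, 393.0], [416.0, 384.0], [426.0, 441.0], [354.0, 450.0]]
w 0 [[365.0, 178.0], [411.0, 178.0], [411.0, 221.0], [366.0, 221.0]]
w 0.06 [[365.0, 187.0], [411.0, 187.0], [410.0, 229.0], [366.0, 229.0]]
w 0.12 [[365.0, 196.0], [411.0, 196.0], [410.0, 237.0], [366.0, 237.0]]
w 0.2 [[365.0, 207.0], [411.0, 207.0], [410.0, 247.0], [366.0, 247.0]]
```

View pics/scene16.png

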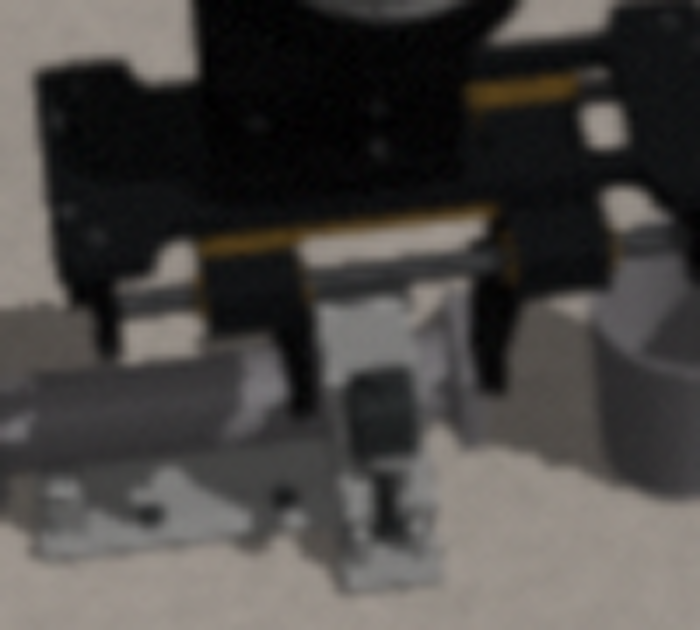

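```bash
python3 goto.py 41 62 93.7 90
python3 - <<'E'
from fit import *
c=shot('wrist'); save(c,'w17.png',(200,20,320,180),5)
p=np.load('br.npy');a=p[2]
def bw(x,y,z): return np.array([p[0]+(np.cos(a)*x-np.sin(a)*y)/1000,p[1]+(np.sin(a)*x+np.cos(a)*y)/1000,z/1000])
f=lambda P:((proj(c,P)[0]-(200,20))*5).round(0).tolist()
for j in (0,.06,.12):
    th=j-.083
    print(j,[f(bw(46+r*np.sin(th)+q*np.cos(th),y,20+r*np.cos(th)-q*np.sin(th))) for r,q,y in [(74,-11,50),(74,11,74)]])
print('ear',f(bw(62,46,54)),f(bw(62,78,54)),'pin',f(bw(-34,62,48)))
E
```

```text
t 21.2167 now b [ 93.   61.7 193.9] yawrel 90.0 tilt [ 0.    -0.001 -1.   ]
tool delta [100.2   0.4 -52.1] turn 0.0 F [-1.3  0.4 -0.2] w 0.0478
0 [[208.0, 517.0], [360.0, 658.0]]
0.06 [[208.0, 546.0], [359.0, 686.0]]
0.12 [[209.0, 575.0], [359.0, 713.0]]
ear [199.0, 695.0] [369.0, 695.0] pin [284.0, 150.0]
```

View pics/w17.png

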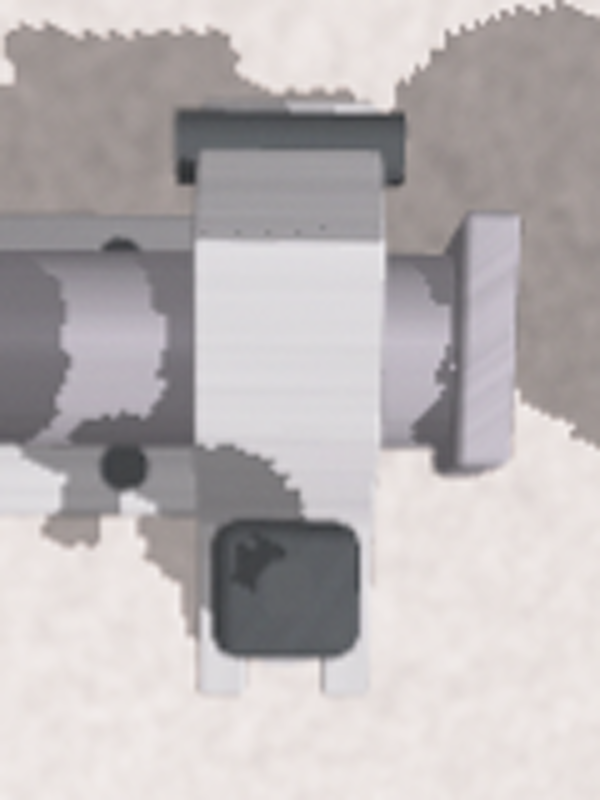

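Run:
```python
from h import *
c=shot('scene'); save(c,'final.png',s=1.5); print(robot.get_obs()['ft_force'],robot.get_obs()['time']); print(robot.hand_in())
```

```text
[-0.49275911  0.50805818 -0.24593373] 21.3167
the job is handed in; nothing more can be done
None
```

View pics/final.png

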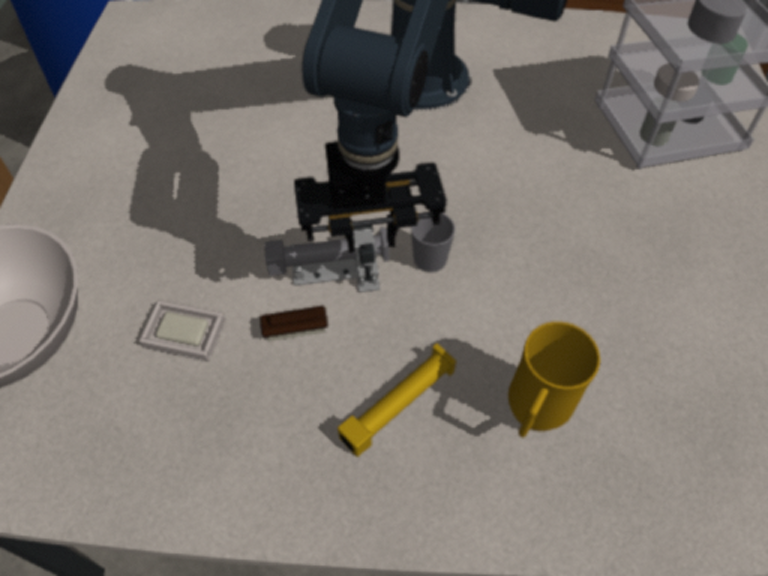

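The job is done and handed in at 21.3 s; the hand-in gives no verdict, so what follows is from my own checks.

I picked the bare steel tube (not the yellow look-alike) and laid it in both V-rests with its socket beyond the open rest. I swung the hinged half down and pressed it, then pinched the bolt lightly and swung it home. The half was already up at about 1.68 rad, so I did not need to open it.

- **Tube:** its middle lay about 1.5 mm from its place along the bracket. Its axis was within 2 mm across right after laying; later, rougher readings with the half shut were within about 5 mm. Its axis read about 1° off the bracket's y, which I put down to error in my bracket yaw.
- **Hinged half:** the ear end in the last wrist picture matches the projection for fully closed. A 16 N press found the ear at its nominal closed height.
- **Bolt:** the head in the last wrist picture matches the home projection (0 rad, give or take about 0.02). While I pushed it on, the arm felt about 7 N, which fits the bolt being at its stop.
- **Surroundings:** the cup, jug, soap dish and nail brush stand where they were. The gripper hung clear above the clamp, and the wrist force was near zero.

No check failed. On the first look the fingers were still slightly short of closing the half, so I pushed on and pressed it to be sure.

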